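Strip the tensile stage: pack its fittings, draw the rail out through the window

TASK

Strip down the small tensile test stage: first take the clamp block and the round load cell off its deck and stand both upright, side by side, in the free bay of the black accessory box. Then take hold of the steel rail lying in the stage's well, which is longer than the window above it, tilt it and draw it out through the window, and finish while holding it still, the whole of it a good 3 cm clear above the level of the deck: do not put it down or let go. Leave the jar, the screwdriver and the brass weight where they are.

Things in the scene. Friction and masses are not known exactly. Their poses are not given: they have to be found in the camera images.
- stage: Fixed aluminium housing 300 (its x) x 150 (y) x 68 mm; origin at the centre of its underside. Its deck (underside z = 62, top z = 68 mm) has a central window, 130 in x, 110 mm in y. The well below, floor at z = 6 mm, is 280 mm long in x (so it runs 75 mm on under the deck past each end of the window) and 110 mm wide in y (side walls flush with the window).
- rail: Loose steel bar 190 (its x) x 16 (y) x 20 mm (z), about 0.3 kg; origin at the centre of its underside. It lies flat on the well floor, roughly along the stage's x and central, both ends hidden under the deck. It is longer than the window's diagonal, but can be slid lengthways in the well until one end is free in the window.
- rail_mid (a point): Centre of the rail, 10 mm above its underside; its x axis runs along the rail.
- rail_end_a (a point): Centre of the rail's end face at its -x end.
- rail_end_b (a point): Centre of the rail's end face at its +x end.
- block: Loose aluminium clamp block, upright, 36 (its x) x 48 (its y) x 56 mm tall, about 0.25 kg; origin at the centre of its underside. Starts on the deck at one end of the window.
- cell: Loose round steel load cell, an upright cylinder of 36 mm diameter and 56 mm height, about 0.22 kg; origin at the centre of its underside. Starts on the deck at the other end of the window.
- tray: Fixed black open box, 24 mm tall. Origin: centre of its FREE BAY, at the underside. The bay spans x -21 to 21 mm, y -50 to 50 mm, floor at z = 5 mm; on its -x side a 4 mm wall, on +x packed fixed parts up to x = 87 mm, none over 24 mm tall. Block (48 mm along y) and cell (36 mm) fit in either order, e.g. block centred at y = 22 and cell at y = -28 mm.
- jar: Bystander: white jar, 48 mm diameter, 65 mm tall; origin at the centre of its underside.
- driver: Bystander: screwdriver 170 mm long, lying on the bench; origin under its middle.
- weight: Bystander: brass weight with a knob, 40 mm diameter, 48 mm tall; origin at the centre of its underside.

How it is judged:
On the way, in this order (a step that is already met when the one before it is completed fails the run):
1. block and load cell stand released in the box's bay, the rail still down in the well (x of block in the frame of tray between -0.008 and 0.008 m and y of block in the frame of tray between -0.036 and 0.036 m and z of block in the frame of tray between 0.002 and 0.0085 m and angle between each of block, cell's own z axis and vertical below 0.08 rad and x of cell in the frame of tray between -0.008 and 0.008 m and y of cell in the frame of tray between -0.036 and 0.036 m and z of cell in the frame of tray between 0.002 and 0.0085 m and contact force between the fingers and block below 0.2 N and contact force between the fingers and cell below 0.2 N and z of rail_mid in the frame of stage below 0.05 m and horizontal distance between rail_mid and stage below 0.09 m), for 0.2 s.
2. the whole rail is out, above the deck (height (world z) of each of rail_end_a, rail_end_b above 0.088 m), for 0.2 s.
At the end, for the whole second after the job is handed in: Block and cell upright (0.08 rad) on the bay floor (within 3.5 mm), centres within 8 mm of its midline and 36 mm of its middle lengthways. Rail gripped by the fingers (over 1 N), still (under 0.03 m/s), both end centres over 20 mm above the deck top, touching no stage, box, fitting or bystander (all of step 2 and x of block in the frame of tray between -0.008 and 0.008 m and y of block in the frame of tray between -0.036 and 0.036 m and z of block in the frame of tray between 0.002 and 0.0085 m and angle between each of block, cell's own z axis and vertical below 0.08 rad and x of cell in the frame of tray between -0.008 and 0.008 m and y of cell in the frame of tray between -0.036 and 0.036 m and z of cell in the frame of tray between 0.002 and 0.0085 m and contact force between the fingers and rail above 1 N and contact force between rail and stage below 0.2 N and contact force between rail and tray below 0.2 N and contact force between rail and block below 0.2 N and contact force between rail and cell below 0.2 N and contact force between rail and jar below 0.2 N and contact force between rail and driver below 0.2 N and contact force between rail and weight below 0.2 N and linear speed of rail below 0.03 m/s); the arm keeps its last pose, push and grip.
It fails at once if the jar is disturbed (moved over 30 mm) (distance of jar from where it was at the start of the episode above 0.03 m).
It fails at once if the driver is disturbed (moved over 30 mm) (distance of driver from where it was at the start of the episode above 0.03 m).
It fails at once if the weight is disturbed (moved over 30 mm) (distance of weight from where it was at the start of the episode above 0.03 m).
It also fails if it takes over 72 s, if anything falls off the work surface, if the arm or the gripper's body presses on something with over 40 N, if the wrist force passes 120 N, or if a joint passes its speed limit or range.

ROBOT

A 7-joint arm with a two-finger parallel gripper is mounted at the origin on the work surface. World frame = base frame: x ahead of the robot, y to its left, z up, the work surface at z = 0. Lengths are in m, angles in rad, forces in N, time in s.
With the tool pointing down it reaches from about 0.4 to 0.85 m from the base axis. Payload 10.4 kg.
Tool frame: the origin (TCP) lies midway between the tips of the shut fingers; the grasp point (between the pads) lies 19 mm behind it; y points along the fingers, x is the direction in which the jaws open and shut, and the axes are right-handed (so a half turn about y gives the same grasp; the last joint's range is limited). The gripper opens to 85 mm and grips with 20 to 120 N. Pads are 22 mm wide; open, the fingers measure 114 mm over their backs; the gripper's body (76 mm by 85 mm) begins 54 mm behind the grasp point. The pads swing forward as they close: fully open they stand 13 mm farther back than shut.
Start: joints at [-1.255, 0.332, -0.065, 1.46, 0.022, 1.35, -0.088], TCP at [0.208, 0.589, 0.231] pointing down, gripper open.
Joint ranges: [-2.6, 2.6], [-0.5, 2.12], [-1.47, 1.34], [0.16, 2.42], [-1.27, 4.41], [0.06, 2.06], [-2.6, 2.6]. Speed limits (rad/s): [2.22, 2.22, 2.79, 2.79, 3.14, 3.14, 3.14].

INTERFACE

Orientations are given as a unit quaternion [x, y, z, w].
In Python, from workcell import arm gives the robot as it stands.
- The arm moves only by the tool carry_out, never from a script. Its arguments are lists of equal length, an entry for each row: "claw": the finger opening in mm, from 0 to 85.4; "offset": the shift along the tool's x, y, z in mm, a list of three; "turn": the turn about the tool's y in rad. In form: {"claw": [claw, ...], "offset": [[tx, ty, tz], ...], "turn": [turn, ...]}. A call has 1 to 10 rows; each row is the pose to reach, as a shift and turn from the pose commanded when the call began, along the tool's axes at that moment; what a row does not reach only later rows make up. A row lasts 1/8 s, in which the tool goes at most 62.5 mm and 10.7 degrees, less where a joint would pass 70% of its speed; a pose out of reach is approached as far as the arm can. A call with a gripper value outside its range is refused whole. The fingers move at their own pace and stop on an object; "squeeze" is the grip in N (left out, the last holds). Time passes only in rows, so rows that repeat a pose let the fingers close. It gives the time, the measured TCP pose, the force and the opening at its end, in the units of the state.
- arm.state(): the state, without advancing time (a new reading comes with each control period).
- arm.snapshot(name): name is "scene" or "top"; returns (picture, depth): 480x640x3 uint8, red, green, blue; 480x640 float32, m along the optical axis (not along the pixel's ray), 0 where there is no reading.
- arm.get_calibration(name): a dict with "K" (3x3 intrinsics, pixels), "k1" (the pictures are not rectified: a ray, as slopes to the right and down, at radius r is drawn at 1 + k1 r^2 times it, then the intrinsics apply), "pose" (4x4, takes a point from camera to world coordinates). Camera axes: x right, y down, z forward; pixel columns grow to the right and rows downward; lengths in m; the calibration is good to about 2 mm. A picture is of the moment at which its call begins. get_calibration takes no time and is no camera call.
- arm.sign_off(): hands the job in, once; it reports no verdict.
The state is a dict: "t": time; "joints": joint angles; "joint_vel": joint speeds; "tau": joint torques, N m; "position": TCP position; "orientation": TCP orientation; "wrist_force": force on the tool from outside, world axes, zero at the start; "moment": the same for the moment, N m; "finger_gap": opening from 0.0 (shut) to 1.0 (fully open).
Only numpy, scipy, OpenCV 4.12 (cv2) and the standard library are available. Lean on these libraries where they do the work, as an engineer would, in place of code of your own. Each camera call takes 0.05 s, during which the arm holds its last target.

## Working session

There is one attempt and no reset: what is moved stays moved. The work goes in short steps, Python scripts to look and compute and a tool call to move; the robot and the scene stay as the last step left them, time stands still between calls to the robot, and variables do not carry over. Pictures are saved under pics/ and viewed, and the job is handed in when it is done.

Besides the shell and the picture viewer there is one more tool, called after "Emit:" as name([rows], argument=value, ...), one row to a line, values as JSON. carry_out: Moves the arm, as the interface text tells. Its arguments: {"type":"object","properties":{"claw":{"type":"array"},"offset":{"type":"array"},"turn":{"type":"array"},"squeeze":{"type":"number"}},"required":["claw","offset","turn"]}

```bash
ls; mkdir -p pics
python3 - <<'E'
from workcell import arm
import numpy as np, cv2
print(arm.state())
for n in ("scene","top"):
    p,d=arm.snapshot(n); c=arm.get_calibration(n)
    cv2.imwrite(f"pics/{n}0.png",p[:,:,::-1]); np.save(f"{n}0.npy",d)
    print(n,c)
E
```

```text
pics
{'t': 0.0, 'joints': array([-1.25458588,  0.3328918 , -0.06470145,  1.46095373,  0.02159569,
        1.34989494, -0.08848923]), 'joint_vel': array([-1.71456923e-03,  6.75265139e-05,  4.33840391e-04, -2.87116746e-04,
       -1.68181044e-03, -1.76286354e-03,  3.21866275e-03]), 'tau': array([ 9.73721967e-05, -6.25450230e+01,  4.95804066e-02, -3.91603124e+01,
        1.64000614e-02,  9.80363286e-03,  3.21760922e-05]), 'position': array([0.20760509, 0.58910914, 0.23049756]), 'orientation': array([ 0.57744839,  0.40814786, -0.40895976, -0.57681938]), 'wrist_force': array([-0.03054867,  0.12363363, -0.3952512 ]), 'moment': array([-0.03219651,  0.00447599,  0.02422368]), 'finger_gap': 1.000725958648059}
scene {'K': array([[569.034301  ,   0.        , 325.31047699],
       [  0.        , 569.034301  , 246.57250852],
       [  0.        ,   0.        ,   1.        ]]), 'k1': -0.02561147522972936, 'pose': array([[ 0.01119232,  0.58366653, -0.81191632,  1.6166315 ],
       [ 0.99987144, -0.01585618,  0.00238468, -0.05242329],
       [-0.01148204, -0.81183863, -0.58376896,  0.80689865],
       [ 0.        ,  0.        ,  0.        ,  1.        ]])}
top {'K': array([[570.19260521,   0.        , 325.20786863],
       [  0.        , 570.19260521, 245.48822554],
       [  0.        ,   0.        ,   1.        ]]), 'k1': -0.022919510723199202, 'pose': array([[ 2.35085741e-02, -9.73083088e-01,  2.29252373e-01,
         3.03598413e-01],
       [-9.99723093e-01, -2.31209681e-02,  4.37701655e-03,
        -5.95356958e-02],
       [ 1.04133602e-03, -2.29291789e-01, -9.73357175e-01,
         1.31864123e+00],
       [ 0.00000000e+00,  0.00000000e+00,  0.00000000e+00,
         1.00000000e+00]])}
```

View pics/scene0.png

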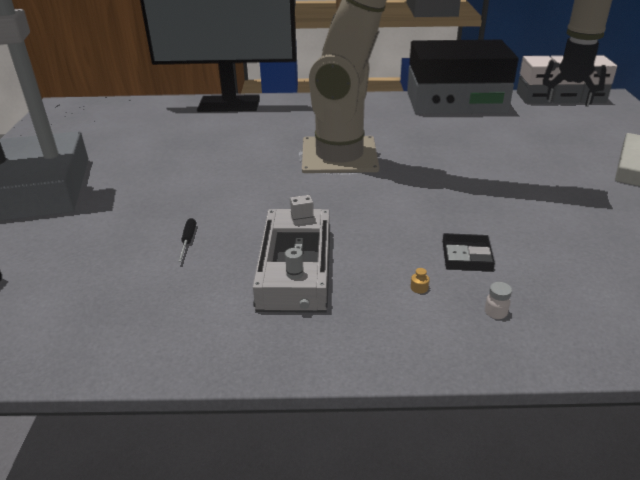

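View pics/top0.png

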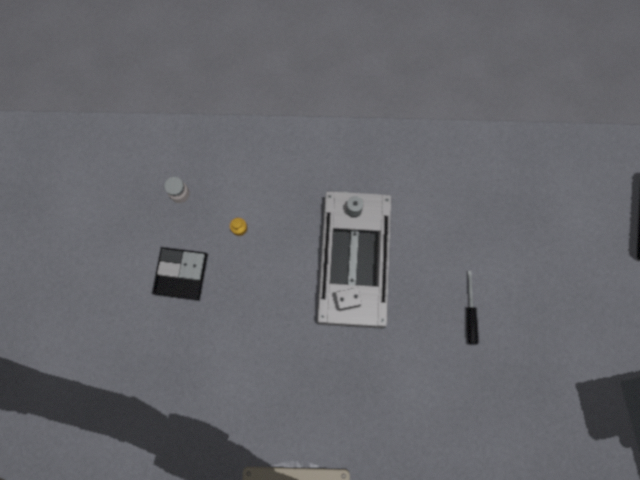

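The scene view shows the stage around (295,255) and the tray at (468,250). The top view has the stage at (355,258), block at (347,298), cell at (354,205), tray at (180,272), with the screwdriver to the right. I'll enlarge these crops next.

```bash
cat > h.py <<'E'
import numpy as np, cv2
from workcell import arm
def P(n): 
    c=arm.get_calibration(n); return c["K"],c["k1"],c["pose"]
def rays(n,uv):
    K,k1,T=P(n); uv=np.atleast_2d(uv).astype(float)
    d=np.stack([(uv[:,0]-K[0,2])/K[0,0],(uv[:,1]-K[1,2])/K[1,1]],1)
    s=d.copy()
    for _ in range(10): s=d/(1+k1*(s**2).sum(1,keepdims=True))
    return np.c_[s,np.ones(len(s))]
def cloud(n,D):
    v,u=np.mgrid[0:480,0:640]
    r=rays(n,np.c_[u.ravel(),v.ravel()])*D.ravel()[:,None]
    T=P(n)[2]; return (r@T[:3,:3].T+T[:3,3]).reshape(480,640,3)
def atz(n,uv,z):
    T=P(n)[2]; r=rays(n,uv)@T[:3,:3].T
    return T[:3,3]+r*((z-T[2,3])/r[:,2])[:,None]
def crop(img,x0,y0,w,h,s,name):
    c=cv2.resize(img[y0:y0+h,x0:x0+w],None,fx=s,fy=s,interpolation=cv2.INTER_CUBIC)
    for i in range(0,w,10): cv2.line(c,(i*s,0),(i*s,4 if i%50 else 10),(0,0,255),1)
    for i in range(0,h,10): cv2.line(c,(0,i*s),(4 if i%50 else 10,i*s),(0,0,255),1)
    cv2.imwrite(name,c)
E
python3 - <<'E'
from h import *
im=cv2.imread("pics/top0.png"); im=cv2.convertScaleAbs(im,alpha=1.5)
crop(im,310,185,100,150,4,"pics/c_stage.png"); crop(im,140,160,120,150,4,"pics/c_tray.png")
D=np.load("top0.npy"); C=cloud("top",D)
for u,v in [(355,200),(347,300),(370,205),(353,255),(370,255),(180,290),(165,268),(192,268),(250,350),(474,300)]: print(u,v,C[v,u].round(4))
E
```

```text
355 200 [ 0.6897 -0.1172  0.122 ]
347 300 [ 0.4682 -0.1028  0.1236]
370 205 [ 0.6962 -0.1544  0.0673]
353 255 [ 0.5858 -0.1185  0.0309]
370 255 [ 0.5914 -0.1594  0.0098]
180 290 [0.4983 0.2812 0.0068]
165 268 [0.5463 0.3159 0.0236]
192 268 [0.5484 0.2539 0.0206]
250 350 [ 0.3655  0.1123 -0.0018]
474 300 [ 0.4928 -0.4045 -0.0056]
```

View pics/c_stage.png

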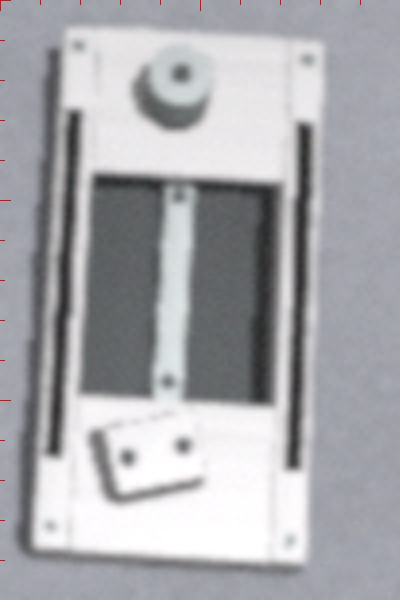

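View pics/c_tray.png

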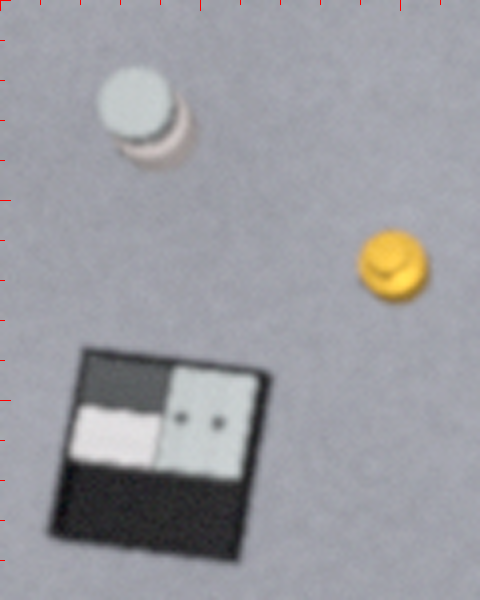

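Run:
```python
from h import *
D=np.load("top0.npy"); C=cloud("top",D)
def q(uv,o): return np.array(uv)/4+np.array(o)-0.375
st=atz("top",q([(66,27),(323,42),(306,560),(33,548)],(310,185)),.068)
print("stage",st.round(4)); print(np.linalg.norm(np.diff(st,axis=0,append=st[:1]),axis=1).round(4),st.mean(0))
win=atz("top",q([(94,177),(282,184),(274,404),(81,395)],(310,185)),.068)
print("win",win.round(4)); print(np.linalg.norm(np.diff(win,axis=0,append=win[:1]),axis=1).round(4),win.mean(0))
tr=atz("top",q([(83,348),(271,372),(239,560),(50,537)],(140,160)),.024)
print("tray",tr.round(4));print(np.linalg.norm(np.diff(tr,axis=0,append=tr[:1]),axis=1).round(4),tr.mean(0))
for nm,A in (("st",st),("win",win),("tray",tr)):
    # x axis = from bottom edge mid to top edge mid
    d=(A[0]+A[1]-A[2]-A[3]); e=A[0]+A[3]-A[1]-A[2]
    print(nm,"yaw x",np.degrees(np.arctan2(d[1],d[0])),"yaw from y",np.degrees(np.arctan2(-e[0],e[1])))
S=cloud("scene",np.load("scene0.npy"))
for nm,X in (("top",C),("scene",S)):
  for obj,lo,hi in (("block",(.42,-.15),(.53,-.05)),("cell",(.63,-.17),(.75,-.07))):
    m=(X[...,2]>.115)&(X[...,2]<.14)&(X[...,0]>lo[0])&(X[...,0]<hi[0])&(X[...,1]>lo[1])&(X[...,1]<hi[1])
    p=X[m]; r=cv2.minAreaRect((p[:,:2]*1000).astype(np.float32)); print(nm,obj,m.sum(),p.mean(0).round(4),r)
print("cellcircle",atz("top",q([(182,73)],(310,185)),.124),"holes",atz("top",q([(127,458),(183,446)],(310,185)),.124))
print("rail holes",atz("top",q([(179,195),(168,381)],(310,185)),.026))
print("blk",atz("top",q([(119,497),(203,482)],(310,185)),.124))
```

```text
stage [[ 0.7263 -0.053   0.068 ]
 [ 0.7208 -0.2011  0.068 ]
 [ 0.4238 -0.1911  0.068 ]
 [ 0.4269 -0.0419  0.068 ]]
[0.1482 0.2972 0.1492 0.2997] [ 0.57446728 -0.12178224  0.068     ]
win [[ 0.6373 -0.071   0.068 ]
 [ 0.6357 -0.1776  0.068 ]
 [ 0.5095 -0.1734  0.068 ]
 [ 0.5121 -0.0663  0.068 ]]
[0.1067 0.1263 0.1071 0.1253] [ 0.57365875 -0.12206237  0.068     ]
tray [[0.5967 0.3311 0.024 ]
 [0.5849 0.2201 0.024 ]
 [0.4747 0.2306 0.024 ]
 [0.4852 0.3401 0.024 ]]
[0.1116 0.1108 0.11   0.1118] [0.5353788  0.28046443 0.024     ]
st yaw x -2.0310809182392937 yaw from y -1.6490273435467302
win yaw x -2.0294093835433182 yaw from y -1.0965454070113771
tray yaw x -5.051315584543362 yaw from y -5.760767121855768
top block 398 [ 0.4728 -0.1062  0.124 ] ((473.3593444824219, -106.50826263427734), (36.23712921142578, 48.463134765625), 12.31394100189209)
top cell 211 [ 0.6807 -0.1172  0.124 ] ((680.867919921875, -117.34602355957031), (34.5275764465332, 35.011783599853516), 29.43561553955078)
scene block 234 [ 0.4814 -0.1036  0.1222] ((477.33087158203125, -103.67391204833984), (43.07887649536133, 48.65484619140625), 14.520251274108887)
scene cell 198 [ 0.6889 -0.1141  0.1225] ((685.55712890625, -114.59934997558594), (34.84940719604492, 35.590946197509766), 89.38977813720703)
cellcircle [[ 0.68244887 -0.11745676  0.124     ]] holes [[ 0.46973966 -0.09093642  0.124     ]
 [ 0.47679389 -0.12034801  0.124     ]]
rail holes [[ 0.63879921 -0.12130158  0.026     ]
 [ 0.52837099 -0.11629004  0.026     ]]
blk [[ 0.44907234 -0.08709344  0.124     ]
 [ 0.45799887 -0.13107608  0.124     ]]
```

```bash
cat >> h.py <<'E'
from scipy.spatial.transform import Rotation as R
def pose():
    s=arm.state(); return s, np.array(s["position"]), R.from_quat(s["orientation"]).as_matrix()
def yawx(M): return np.degrees(np.arctan2(M[1,0],M[0,0]))
def go(p,yaw=None):
    """offset/turn from current pose to world TCP p with jaw axis at yaw deg (mod 180)"""
    s,c,M=pose()
    o=M.T@(np.array(p)-c)*1000; t=0
    if yaw is not None:
        d=(yaw-yawx(M)+90)%180-90
        t=-np.radians(d) # tool y is down
    print("t",round(s["t"],2),"at",c.round(4),"yaw",round(yawx(M),2),"-> offset",o.round(1),"turn",round(t,3),"gap",round(s["finger_gap"],3))
def st():
    s,c,M=pose(); print("t",round(s["t"],3),c.round(4),"yaw",round(yawx(M),2),"F",s["wrist_force"].round(2),"M",s["moment"].round(2),"gap",round(s["finger_gap"],3),"q",s["joints"].round(2))
E
python3 - <<'E'
from h import *
s,c,M=pose(); print(M.round(4))
go((.473,-.106,.21),13); go((.473,-.106,.089),13)
E
```

```text
[[ 3.323e-01 -4.000e-04 -9.432e-01]
 [ 9.432e-01 -1.200e-03  3.323e-01]
 [-1.200e-03 -1.000e+00 -0.000e+00]]
t 0.1 at [0.2076 0.5892 0.2306] yaw 70.59 -> offset [-567.4   21.3 -481.3] turn 1.005 gap 0.997
t 0.1 at [0.2076 0.5892 0.2306] yaw 70.59 -> offset [-567.3  142.3 -481.3] turn 1.005 gap 0.997
```

Run:
```python
from h import *
go((.5,.25,.23),40)
```

```text
t 0.1 at [0.2076 0.5892 0.2306] yaw 70.59 -> offset [-222.7    0.9 -388.5] turn 0.534 gap 0.997
```

Emit:
carry_out([
  [-28,0,-48],
  [-56,0,-96],
  [-84,0,-144],
  [-112,0,-192],
  [-140,0,-240],
  [-168,0,-288],
  [-196,0,-336],
  [-222,0,-388],
  [-222,0,-388],
], claw=[85,85,85,85,85,85,85,85,85], turn=[0.07,0.14,0.21,0.28,0.35,0.42,0.49,0.534,0.534])

```text
t: 1.23
position: [0.5027, 0.2462, 0.2311]
orientation: [0.666, 0.239, -0.239, -0.665]
wrist_force: [-0.0, 1.0, -0.7]
finger_gap: 0.996
```

Run:
```python
from h import *
st(); go((.473,-.106,.19),13)
```

```text
t 1.225 [0.5027 0.2462 0.2311] yaw 39.5 F [-0.02  1.02 -0.72] M [ 0.01  0.07 -0.02] gap 0.996 q [-0.78  0.19  0.28  1.65 -0.05  1.31  0.19]
t 1.23 at [0.5027 0.2462 0.2311] yaw 39.5 -> offset [-246.9   41.7 -252.8] turn 0.463 gap 0.996
```

Emit:
carry_out([
  [-35,0,-36],
  [-70,0,-72],
  [-105,0,-108],
  [-140,0,-144],
  [-175,0,-180],
  [-210,10,-216],
  [-247,25,-253],
  [-247,41,-253],
  [-247,41,-253],
], claw=[85,85,85,85,85,85,85,85,85], turn=[0.07,0.14,0.21,0.28,0.35,0.42,0.463,0.463,0.463])

```text
t: 2.35
position: [0.4725, -0.1004, 0.1892]
orientation: [-0.702, -0.082, 0.084, 0.702]
wrist_force: [-0.1, -0.1, 0.1]
finger_gap: 0.993
```

Run:
```python
from h import *
st(); go((.4733,-.1063,.089),13)
p,d=arm.snapshot("top"); im=cv2.convertScaleAbs(p[:,:,::-1].copy(),alpha=1.5); crop(im,290,200,120,150,4,"pics/b1.png")
p,d=arm.snapshot("scene"); im=cv2.convertScaleAbs(p[:,:,::-1].copy(),alpha=1.2); crop(im,220,130,150,150,4,"pics/b1s.png")
```

```text
t 2.35 [ 0.4725 -0.1004  0.1892] yaw 13.52 F [-0.05 -0.11  0.06] M [ 0.03 -0.03  0.04] gap 0.993 q [-0.45  0.03  0.58  1.91 -0.02  1.21  0.38]
t 2.35 at [ 0.4725 -0.1004  0.1892] yaw 13.52 -> offset [ -0.4 100.2  -6. ] turn 0.009 gap 0.993
```

View pics/b1s.png

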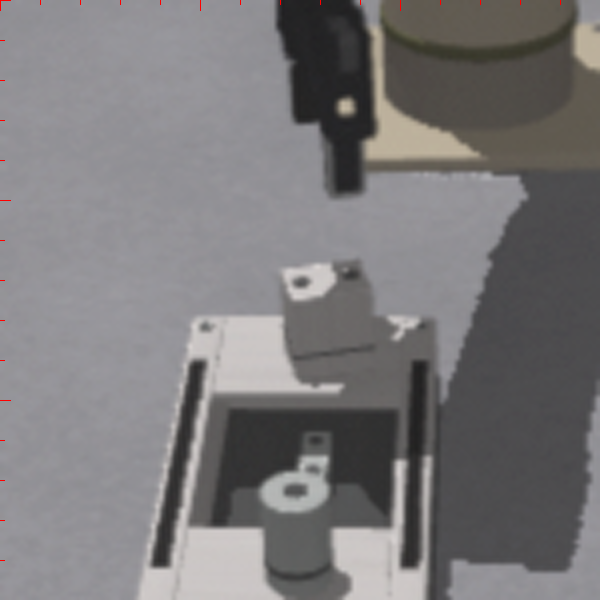

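The block stands at about (330,310) in the crop (scene pixel ~(302,207)), under the open fingers. I'll descend partway and recheck the alignment.

Emit:
carry_out([
  [0,20,0],
  [0,40,0],
  [0,40,0],
  [0,40,0],
], claw=[85,85,85,85], turn=[0,0,0,0])

```text
t: 2.95
position: [0.4739, -0.1009, 0.1513]
orientation: [0.702, 0.084, -0.083, -0.702]
wrist_force: [-0.3, -0.2, 0.4]
finger_gap: 0.998
```

Run:
```python
from h import *
st(); go((.4733,-.1063,.089),13)
```

```text
t 2.95 [ 0.4739 -0.1009  0.1513] yaw 13.53 F [-0.32 -0.16  0.37] M [-0.07  0.01 -0.02] gap 0.998 q [-0.44  0.08  0.59  1.95 -0.05  1.12  0.4 ]
t 2.95 at [ 0.4739 -0.1009  0.1513] yaw 13.53 -> offset [-2.  62.3 -5.1] turn 0.009 gap 0.998
```

Emit:
carry_out([
  [-1,20,-5],
  [-2,40,-5],
  [-2,62,-5],
  [-2,62,-5],
  [-2,62,-5],
  [-2,62,-5],
  [-2,62,-5],
  [-2,62,-5],
  [-2,62,-5],
], claw=[85,85,85,85,36,30,30,30,30], turn=[0,0,0,0,0,0,0,0,0], squeeze=50)

```text
t: 4.08
position: [0.4732, -0.1067, 0.0892]
orientation: [-0.702, -0.083, 0.082, 0.702]
wrist_force: [-0.8, 0.3, 7.7]
finger_gap: 0.416
```

Run:
```python
from h import *
st()
p,d=arm.snapshot("scene"); im=cv2.convertScaleAbs(p[:,:,::-1].copy(),alpha=1.2); crop(im,220,130,150,150,4,"pics/b2s.png")
```

```text
t 4.075 [ 0.4732 -0.1067  0.0892] yaw 13.47 F [-0.8   0.28  7.74] M [0.08 0.34 0.05] gap 0.416 q [-0.41  0.17  0.59  2.01 -0.11  0.99  0.47]
```

View pics/b2s.png

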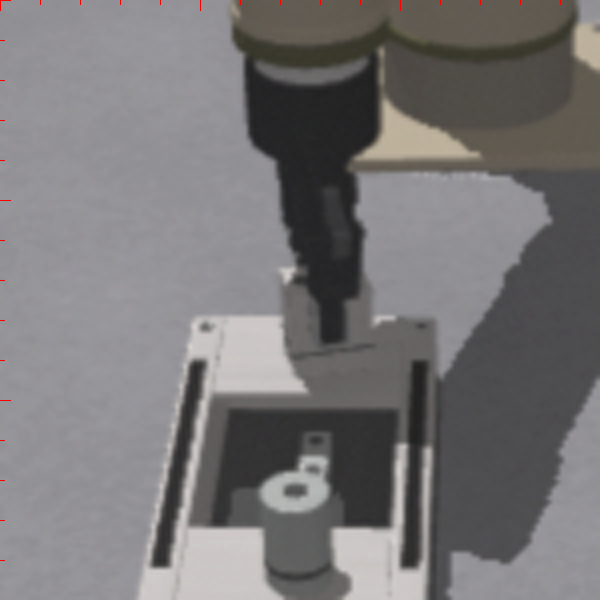

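Emit:
carry_out([
  [0,-30,0],
  [0,-70,0],
  [0,-100,0],
  [0,-100,0],
], claw=[30,30,30,30], turn=[0,0,0,0])

```text
t: 4.62
position: [0.4735, -0.1068, 0.19]
orientation: [-0.702, -0.084, 0.082, 0.702]
wrist_force: [0.4, -0.4, -3.0]
finger_gap: 0.413
```

Run:
```python
from h import *
st()
im0=cv2.imread("pics/top0.png")
def q(uv,o): return np.array(uv)/4+np.array(o)-0.375
a=np.radians(-5.4); ax=np.array([np.cos(a),np.sin(a)]); ay=np.array([-np.sin(a),np.cos(a)])
c=np.array([.5045,.2834])
for uv,z in (((67,462),.024),((155,470),.024),((241,481),.024),((50,537),.024),((145,548),.024),((239,560),.024),((83,348),.024),((271,372),.024)):
    w=atz("top",q([uv],(140,160)),z)[0][:2]-c; print(uv,(w@ax*1000).round(1),(w@ay*1000).round(1))
im=cv2.convertScaleAbs(im0[240:305,145:215],alpha=5,beta=20)
cv2.imwrite("pics/tr.png",cv2.resize(im,None,fx=8,fy=8,interpolation=cv2.INTER_CUBIC))
# scene view
s=cv2.imread("pics/scene0.png"); im=cv2.convertScaleAbs(s[228:278,435:500],alpha=4,beta=20)
cv2.imwrite("pics/trs.png",cv2.resize(im,None,fx=10,fy=10,interpolation=cv2.INTER_CUBIC))
```

```text
t 4.625 [ 0.4735 -0.1068  0.19  ] yaw 13.46 F [ 0.36 -0.44 -3.04] M [ 0.01 -0.04 -0.05] gap 0.413 q [-0.45  0.03  0.6   1.91 -0.02  1.2   0.39]
(67, 462) 19.6 53.0
(155, 470) 21.0 1.5
(241, 481) 20.5 -48.9
(50, 537) -24.5 54.6
(145, 548) -24.3 -0.7
(239, 560) -24.7 -55.3
(83, 348) 87.3 56.1
(271, 372) 86.0 -55.5
```

View pics/tr.png

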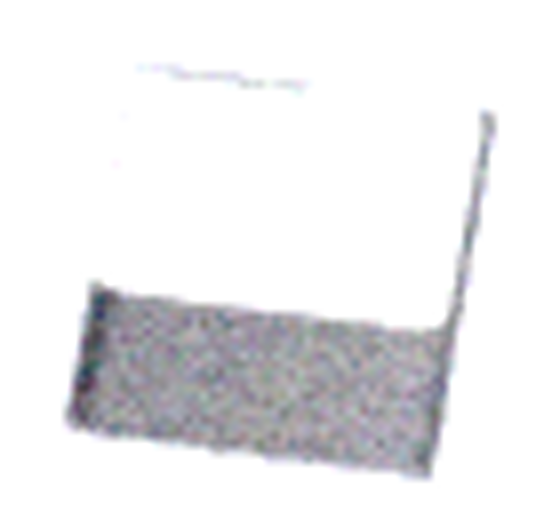

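View pics/trs.png

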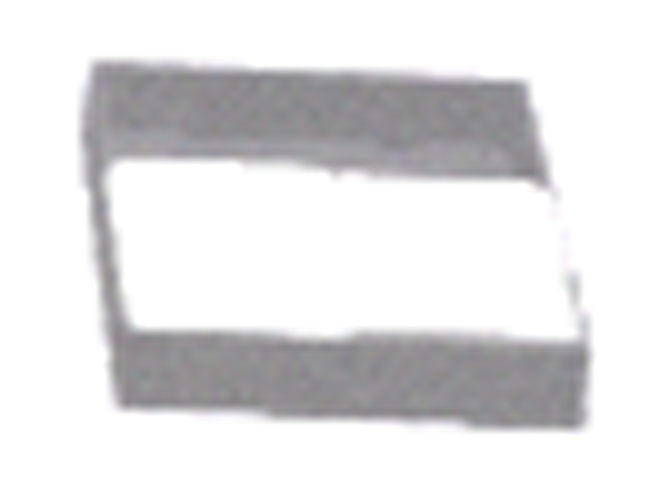

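Run:
```python
from h import *
def q(uv): return np.array(uv)/10+np.array((435,228))-0.45
a=np.radians(-5.4); ax=np.array([np.cos(a),np.sin(a)]); ay=np.array([-np.sin(a),np.cos(a)])
c=np.array([.5045,.2834])
for uv,z in (((92,60),.024),((310,71),.024),((527,82),.024),((120,405),0),((350,415),0),((585,428),0),((108,160),.024),((548,182),.024)):
    w=atz("scene",q([uv]),z)[0][:2]-c; print(uv,(w@ax*1000).round(1),(w@ay*1000).round(1))
b=c+.022*ay; k=c-.028*ay; print("block tgt",b,"cell tgt",k)
go((.5,.1,.19),4); go((*b,.19),-5.4)
```

```text
(92, 60) -18.8 -46.6
(310, 71) -17.5 5.5
(527, 82) -16.3 57.2
(120, 405) 86.9 -46.5
(350, 415) 87.1 5.7
(585, 428) 88.4 58.7
(108, 160) 23.2 -46.4
(548, 182) 25.3 56.0
block tgt [0.50657038 0.30530236] cell tgt [0.50186497 0.25552426]
t 4.62 at [ 0.4735 -0.1068  0.19  ] yaw 13.46 -> offset [ 74.    0.2 195. ] turn 0.165 gap 0.413
t 4.62 at [ 0.4735 -0.1068  0.19  ] yaw 13.46 -> offset [128.2   0.4 393.1] turn 0.329 gap 0.413
```

Emit:
carry_out([
  [16,0,49],
  [32,0,98],
  [48,0,147],
  [64,0,196],
  [80,0,245],
  [96,0,294],
  [112,0,343],
  [128,0,393],
  [128,0,393],
  [128,0,393],
], claw=[30,30,30,30,30,30,30,30,30,30], turn=[0.05,0.1,0.15,0.2,0.25,0.3,0.329,0.329,0.329,0.329])

```text
t: 5.88
position: [0.5049, 0.3044, 0.1865]
orientation: [0.707, -0.034, 0.033, -0.706]
wrist_force: [0.1, -1.2, -2.3]
finger_gap: 0.416
```

Run:
```python
from h import *
st(); go((.5066,.3053,.075),-5.4)
```

```text
t 5.875 [0.5049 0.3044 0.1865] yaw -5.39 F [ 0.06 -1.18 -2.28] M [-0.04 -0.06  0.03] gap 0.416 q [-0.86  0.29  0.29  1.63 -0.08  1.24 -0.65]
t 5.88 at [0.5049 0.3044 0.1865] yaw -5.39 -> offset [  1.8 111.5   1.3] turn 0.0 gap 0.416
```

Emit:
carry_out([
  [1,40,1],
  [2,80,1],
  [2,120,1],
  [2,127,1],
  [2,127,1],
  [2,127,1],
], claw=[30,30,30,30,30,30], turn=[0,0,0,0,0,0])

```text
t: 6.62
position: [0.5086, 0.3064, 0.0632]
orientation: [-0.706, 0.033, -0.034, 0.707]
wrist_force: [0.7, -0.0, -2.9]
finger_gap: 0.416
```

Run:
```python
from h import *
st()
p,d=arm.snapshot("top"); im=cv2.convertScaleAbs(p[:,:,::-1].copy(),alpha=2.5); crop(im,130,220,100,100,6,"pics/t1.png")
p,d=arm.snapshot("scene"); im=cv2.convertScaleAbs(p[:,:,::-1].copy(),alpha=2); crop(im,430,195,80,80,7,"pics/t1s.png")
```

```text
t 6.625 [0.5086 0.3064 0.0632] yaw -5.42 F [ 0.71 -0.05 -2.91] M [ 0.05 -0.02  0.03] gap 0.416 q [-0.84  0.42  0.27  1.74 -0.13  1.   -0.62]
```

View pics/t1.png

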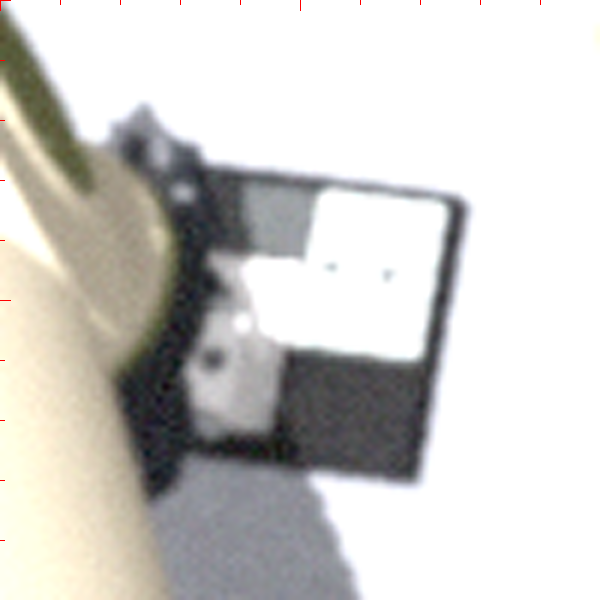

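View pics/t1s.png

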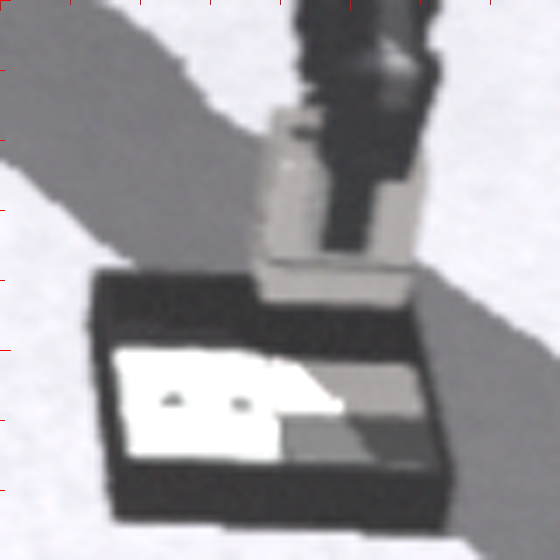

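Run:
```python
from h import *
a=np.radians(-5.4); ax=np.array([np.cos(a),np.sin(a)]); ay=np.array([-np.sin(a),np.cos(a)])
T=np.array([.5086,.3064])
def s(n,uv,o,k,z,c):
    w=atz(n,[np.array(uv)/k+np.array(o)-.42],z)[0][:2]-c; print(n,uv,(w@ax*1000).round(1),(w@ay*1000).round(1))
s("top",(274,434),(130,220),6,.098,T)
s("top",(212,358),(130,220),6,.098,T); s("top",(243,322),(130,220),6,.098,T)
s("scene",(258,303),(430,195),7,.042,T); s("scene",(408,306),(430,195),7,.042,T)
s("scene",(415,262),(430,195),7,.053,T);s("scene",(255,257),(430,195),7,.053,T)
c=np.array([.5045,.2834]); print("tray again")
for uv in ((95,270),(412,308)): s("scene",uv,(430,195),7,.024,c)
for uv in ((113,520),(445,532)): s("scene",uv,(430,195),7,0,c)
for uv in ((466,200),(418,484)): s("top",uv,(130,220),6,.024,c)
for uv in ((420,360),(290,352)): s("top",uv,(130,220),6,.024,c)
```

```text
top (274, 434) -24.5 -41.4
top (212, 358) 0.2 -14.1
top (243, 322) 14.6 -22.9
scene (258, 303) 20.4 -22.6
scene (408, 306) 18.9 27.2
scene (415, 262) 8.7 29.3
scene (255, 257) 9.3 -23.8
tray again
scene (95, 270) -20.4 -47.9
scene (412, 308) -4.4 58.2
scene (113, 520) 90.1 -48.7
scene (445, 532) 89.2 58.8
top (466, 200) 85.3 -55.3
top (418, 484) -26.2 -55.3
top (420, 360) 21.1 -48.1
top (290, 352) 18.3 2.1
```

Run:
```python
from h import *
a=np.radians(-5.4); ax=np.array([np.cos(a),np.sin(a)]); ay=np.array([-np.sin(a),np.cos(a)])
T=np.array([.5086,.3064])
def s(n,uv,o,k,z,c):
    w=atz(n,[np.array(uv)/k+np.array(o)-.42],z)[0][:2]-c; print(n,uv,(w@ax*1000).round(1),(w@ay*1000).round(1))
s("top",(274,434),(130,220),6,.042,T)
s("top",(284,356),(130,220),6,.042,T)
go((.5057,.3053,.03),-5.4);go((.5052,.3053,.027),-5.4)
```

```text
top (274, 434) -17.8 -25.7
top (284, 356) 12.0 -24.2
t 6.72 at [0.5083 0.3065 0.0629] yaw -5.4 -> offset [-2.6 32.9 -1.5] turn 0.0 gap 0.417
t 6.72 at [0.5083 0.3065 0.0629] yaw -5.4 -> offset [-3.1 35.9 -1.6] turn 0.0 gap 0.417
```

Emit:
carry_out([
  [-2,0,-1],
  [-2,10,-1],
  [-2,20,-1],
  [-2,28,-1],
  [-2,28,-1],
  [-2,28,-1],
], claw=[30,30,30,30,30,30], turn=[0,0,0,0,0,0])

```text
t: 7.48
position: [0.5053, 0.3053, 0.0333]
orientation: [0.706, -0.033, 0.033, -0.706]
wrist_force: [-0.7, -0.5, -2.7]
finger_gap: 0.415
```

Run:
```python
from h import *
st(); go((.5063,.3053,.026),-5.4)
```

```text
t 7.475 [0.5053 0.3053 0.0333] yaw -5.38 F [-0.72 -0.54 -2.75] M [ 0.   -0.02 -0.  ] gap 0.415 q [-0.83  0.45  0.26  1.77 -0.14  0.94 -0.61]
t 7.47 at [0.5053 0.3053 0.0333] yaw -5.38 -> offset [1.  7.3 0.1] turn 0.0 gap 0.415
```

Emit:
carry_out([
  [1,3,0],
  [1,6,0],
  [1,6,0],
  [1,6,0],
], claw=[30,30,30,30], turn=[0,0,0,0])

```text
t: 7.98
position: [0.5064, 0.3052, 0.0273]
orientation: [-0.706, 0.033, -0.033, 0.706]
wrist_force: [-0.4, -0.2, -3.5]
finger_gap: 0.418
```

Run:
```python
from h import *
st()
```

```text
t 7.975 [0.5064 0.3052 0.0273] yaw -5.39 F [-0.38 -0.25 -3.5 ] M [-0.03 -0.02 -0.  ] gap 0.418 q [-0.83  0.46  0.26  1.77 -0.14  0.93 -0.61]
```

Bottom is ~1 mm above the floor; lower slightly until contact, then open.

Emit:
carry_out([
  [0,2,0],
  [0,2,0],
  [0,2,0],
  [0,2,0],
  [0,2,0],
  [0,2,0],
  [0,2,0],
], claw=[30,30,30,60,85,85,85], turn=[0,0,0,0,0,0,0])

```text
t: 8.85
position: [0.5065, 0.3052, 0.0253]
orientation: [-0.706, 0.033, -0.033, 0.706]
wrist_force: [0.6, 0.1, -0.3]
finger_gap: 0.999
```

Emit:
carry_out([
  [0,-30,0],
  [0,-80,0],
  [0,-120,0],
  [0,-160,0],
  [0,-160,0],
], claw=[85,85,85,85,85], turn=[0,0,0,0,0])

```text
t: 9.48
position: [0.508, 0.3061, 0.1888]
orientation: [-0.705, 0.032, -0.035, 0.708]
wrist_force: [0.3, -0.6, -0.8]
finger_gap: 0.992
```

Run:
```python
from h import *
st(); go((.6815,-.1173,.19),-2)
p,d=arm.snapshot("scene"); im=cv2.convertScaleAbs(p[:,:,::-1].copy(),alpha=2); crop(im,430,195,80,80,7,"pics/t2s.png")
S=cloud("scene",d); m=(S[...,2]>.05)&(S[...,2]<.075)&(abs(S[...,0]-.51)<.07)&(abs(S[...,1]-.3)<.07); print(m.sum(),S[m].mean(0), np.percentile(S[m][:,2],[5,50,95]))
```

```text
t 9.475 [0.508  0.3061 0.1888] yaw -5.39 F [ 0.32 -0.62 -0.82] M [-0.   -0.05 -0.03] gap 0.992 q [-0.86  0.28  0.29  1.63 -0.09  1.23 -0.65]
t 9.47 at [0.508  0.3061 0.1888] yaw -5.39 -> offset [ 212.5   -2.  -405.2] turn -0.059 gap 0.992
251 [0.51420458 0.30573133 0.05893484] [0.05113812 0.06010159 0.06356412]
```

View pics/t2s.png

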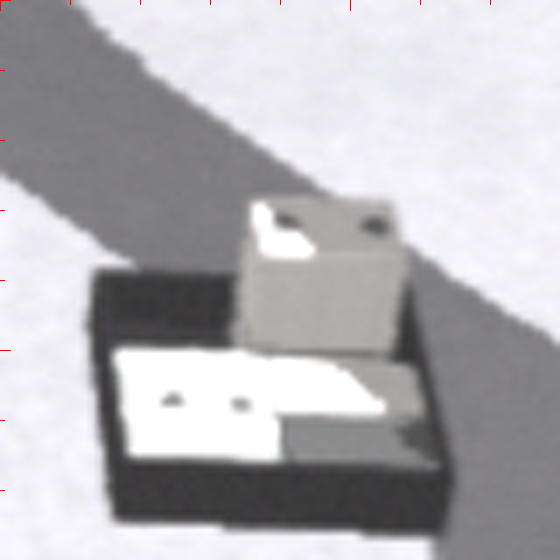

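The block stands upright in the right half of the bay, at about (320,270) in the crop, with room on its left for the cell. Now the cell.

Emit:
carry_out([
  [26,0,-50],
  [53,0,-101],
  [80,0,-152],
  [106,0,-202],
  [132,0,-253],
  [159,0,-304],
  [186,0,-354],
  [212,0,-405],
  [212,0,-405],
  [212,0,-405],
], claw=[85,85,85,85,85,85,85,85,85,85], turn=[0,0,0,0,0,0,0,0,0,0])

```text
t: 10.78
position: [0.679, -0.1177, 0.1837]
orientation: [-0.706, 0.034, -0.033, 0.706]
wrist_force: [0.3, 0.2, -0.0]
finger_gap: 0.998
```

Run:
```python
from h import *
st(); go((.6815,-.1174,.089),-5.4)
```

```text
t 10.775 [ 0.679  -0.1177  0.1837] yaw -5.41 F [ 0.26  0.17 -0.  ] M [0.07 0.01 0.03] gap 0.998 q [-0.22  0.53  0.49  1.35 -0.25  1.32  0.17]
t 10.78 at [ 0.679  -0.1177  0.1837] yaw -5.41 -> offset [ 2.7 94.7  0.5] turn -0.0 gap 0.998
```

Emit:
carry_out([
  [2,35,0],
  [2,70,0],
  [2,94,0],
  [2,94,0],
  [2,94,0],
  [2,94,0],
  [2,94,0],
  [2,94,0],
  [2,94,0],
], claw=[85,85,85,85,36,30,30,30,30], turn=[0,0,0,0,0,0,0,0,0])

```text
t: 11.9
position: [0.6821, -0.1181, 0.0925]
orientation: [-0.706, 0.033, -0.034, 0.706]
wrist_force: [-1.0, 0.8, 6.6]
finger_gap: 0.404
```

Run:
```python
from h import *
st()
```

```text
t 11.9 [ 0.6821 -0.1181  0.0925] yaw -5.38 F [-1.04  0.79  6.64] M [ 0.16  0.35 -0.  ] gap 0.404 q [-0.21  0.61  0.46  1.44 -0.28  1.16  0.2 ]
```

Emit:
carry_out([
  [0,-30,0],
  [0,-70,0],
  [0,-97,0],
  [0,-97,0],
], claw=[30,30,30,30], turn=[0,0,0,0])

```text
t: 12.4
position: [0.6824, -0.1185, 0.1904]
orientation: [0.706, -0.032, 0.035, -0.706]
wrist_force: [-0.6, -0.3, -3.2]
finger_gap: 0.405
```

Run:
```python
from h import *
st(); go((.5018,.2555,.18),-5.4)
p,d=arm.snapshot("scene"); im=cv2.convertScaleAbs(p[:,:,::-1].copy(),alpha=1.5); crop(im,220,150,150,150,4,"pics/c2s.png")
```

```text
t 12.4 [ 0.6824 -0.1185  0.1904] yaw -5.4 F [-0.65 -0.26 -3.17] M [-0.04 -0.05 -0.03] gap 0.405 q [-0.22  0.53  0.49  1.34 -0.25  1.33  0.17]
t 12.4 at [ 0.6824 -0.1185  0.1904] yaw -5.4 -> offset [-215.     9.7  355.4] turn 0.0 gap 0.405
```

View pics/c2s.png

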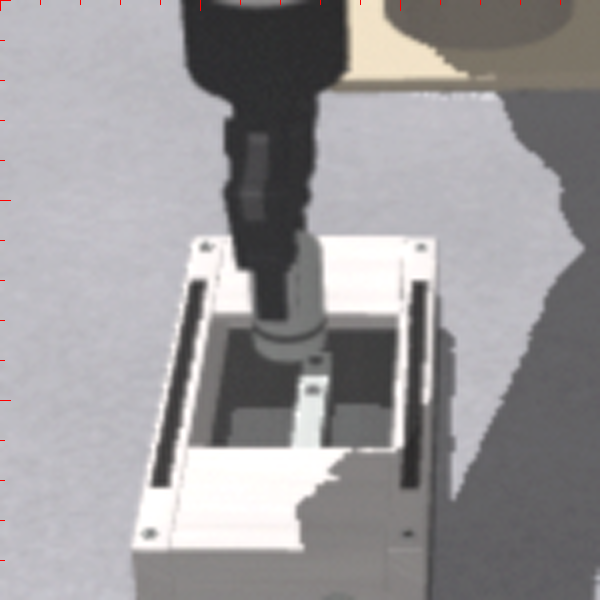

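Run:
```python
from h import *
for uv in ((253,335),(325,322),(289,360)):
    print(atz("scene",[np.array(uv)/4+np.array((220,150))-.375],.168)[0])
p,d=arm.snapshot("top"); im=cv2.convertScaleAbs(p[:,:,::-1].copy(),alpha=1.5); crop(im,290,150,120,120,5,"pics/c2t.png")
S=cloud("scene",arm.snapshot("scene")[1]); m=(S[...,2]>.16)&(S[...,2]<.18)&(abs(S[...,0]-.69)<.03)&(abs(S[...,1]+.12)<.05); print(m.sum(),S[m].min(0),S[m].max(0))
```

```text
[ 0.68074494 -0.13377395  0.168     ]
[ 0.67020355 -0.09818455  0.168     ]
[ 0.702949   -0.11504215  0.168     ]
126 [ 0.68422955 -0.13102988  0.16094084] [ 0.70473839 -0.09712205  0.17988459]
```

View pics/c2t.png

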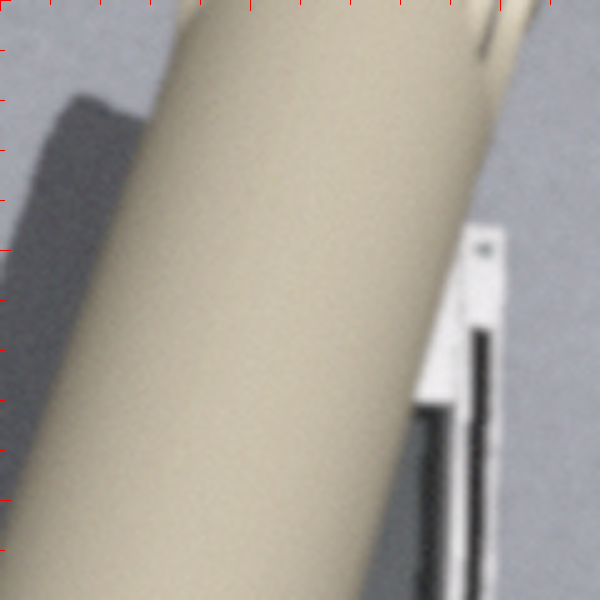

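Emit:
carry_out([
  [-27,0,44],
  [-54,0,89],
  [-81,0,133],
  [-108,0,178],
  [-134,0,222],
  [-161,0,266],
  [-188,0,311],
  [-215,0,355],
  [-215,0,355],
  [-215,0,355],
], claw=[30,30,30,30,30,30,30,30,30,30], turn=[0,0,0,0,0,0,0,0,0,0])

```text
t: 13.8
position: [0.5004, 0.2548, 0.1872]
orientation: [0.707, -0.034, 0.033, -0.706]
wrist_force: [-0.3, -0.8, -1.9]
finger_gap: 0.405
```

Run:
```python
from h import *
st(); go((.5018,.2555,.07),-5.4)
```

```text
t 13.8 [0.5004 0.2548 0.1872] yaw -5.38 F [-0.33 -0.75 -1.92] M [-0.02 -0.   -0.02] gap 0.405 q [-0.83  0.22  0.33  1.71 -0.07  1.22 -0.58]
t 13.8 at [0.5004 0.2548 0.1872] yaw -5.38 -> offset [  1.4 117.2   1. ] turn 0.0 gap 0.405
```

Emit:
carry_out([
  [0,40,0],
  [0,80,0],
  [0,120,0],
  [0,120,0],
  [0,120,0],
  [0,120,0],
], claw=[30,30,30,30,30,30], turn=[0,0,0,0,0,0])

```text
t: 14.55
position: [0.502, 0.2558, 0.0702]
orientation: [-0.706, 0.033, -0.034, 0.707]
wrist_force: [0.6, 0.4, -2.4]
finger_gap: 0.407
```

Run:
```python
from h import *
st(); go((.5016,.2555,.03),-5.4)
p,d=arm.snapshot("top"); im=cv2.convertScaleAbs(p[:,:,::-1].copy(),alpha=2.5); crop(im,130,220,100,100,6,"pics/t3.png")
p,d=arm.snapshot("scene"); im=cv2.convertScaleAbs(p[:,:,::-1].copy(),alpha=2); crop(im,430,195,80,80,7,"pics/t3s.png")
```

```text
t 14.55 [0.502  0.2558 0.0702] yaw -5.42 F [ 0.55  0.39 -2.45] M [-0.02 -0.01 -0.06] gap 0.407 q [-0.81  0.35  0.31  1.82 -0.12  0.99 -0.55]
t 14.55 at [0.502  0.2558 0.0702] yaw -5.42 -> offset [-0.4 40.2 -0.4] turn -0.0 gap 0.407
```

View pics/t3s.png

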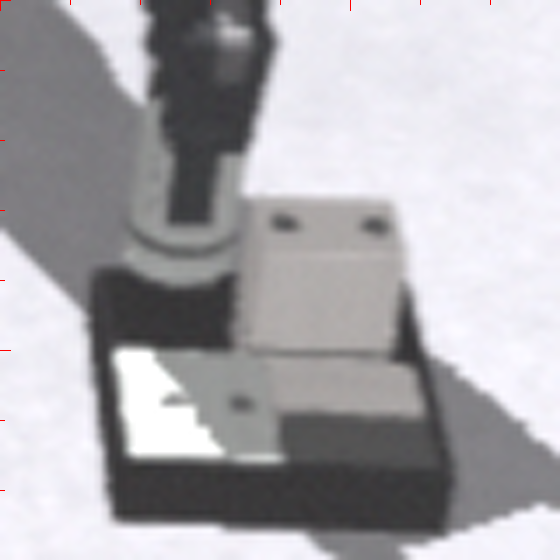

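View pics/t3.png

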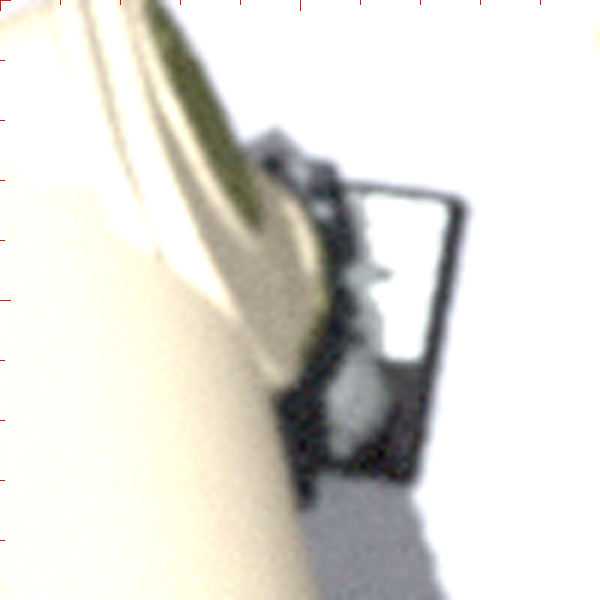

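Run:
```python
from h import *
a=np.radians(-5.4); ax=np.array([np.cos(a),np.sin(a)]); ay=np.array([-np.sin(a),np.cos(a)])
def s(n,uv,o,k,z,c):
    w=atz(n,[np.array(uv)/k+np.array(o)-.42],z)[0][:2]-c; print(n,uv,z,(w@ax*1000).round(1),(w@ay*1000).round(1))
c=np.array([.5045,.2834])
s("scene",(125,258),(430,195),7,.046,c);s("scene",(238,258),(430,195),7,.046,c);s("scene",(182,284),(430,195),7,.046,c)
s("scene",(240,350),(430,195),7,.022,c);s("scene",(392,354),(430,195),7,.022,c)
s("scene",(242,250),(430,195),7,.061,c);s("scene",(405,255),(430,195),7,.061,c)
s("scene",(106,320),(430,195),7,.024,c);s("scene",(425,340),(430,195),7,.024,c)
```

```text
scene (125, 258) 0.046 4.3 -42.3
scene (238, 258) 0.046 1.7 -4.2
scene (182, 284) 0.046 18.6 -24.6
scene (240, 350) 0.022 21.7 -2.6
scene (392, 354) 0.022 20.6 48.2
scene (242, 250) 0.061 19.3 -6.7
scene (405, 255) 0.061 18.6 46.9
scene (106, 320) 0.024 9.8 -46.7
scene (425, 340) 0.024 14.4 59.8
```

Run:
```python
from h import *
a=np.radians(-5.4); ax=np.array([np.cos(a),np.sin(a)]); ay=np.array([-np.sin(a),np.cos(a)])
def s(n,uv,o,k,z,c):
    w=atz(n,[np.array(uv)/k+np.array(o)-.42],z)[0][:2]-c; print(n,uv,z,(w@ax*1000).round(1),(w@ay*1000).round(1))
c=np.array([.5045,.2834])
s("top",(390,395),(130,220),6,.102,c);s("top",(390,395),(130,220),6,.046,c);s("top",(428,360),(130,220),6,.024,c);s("top",(440,365),(130,220),6,.024,c)
s("top",(428,475),(130,220),6,.024,c)
im=cv2.imread("pics/top0.png"); 
p,d=arm.snapshot("top"); im=cv2.convertScaleAbs(p[:,:,::-1].copy(),alpha=4); 
cv2.imwrite("pics/t3b.png",cv2.resize(im[270:305,175:205],None,fx=18,fy=16,interpolation=cv2.INTER_CUBIC))
```

```text
top (390, 395) 0.102 -4.1 -58.3
top (390, 395) 0.046 3.4 -44.4
top (428, 360) 0.024 21.5 -51.1
top (440, 365) 0.024 20.1 -56.0
top (428, 475) 0.024 -22.3 -58.5
```

View pics/t3b.png

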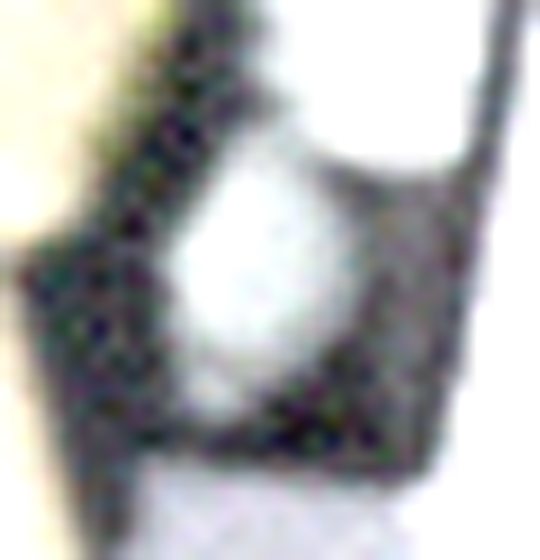

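Emit:
carry_out([
  [0,12,1.5],
  [0,24,1.5],
  [0,32,1.5],
  [0,35,1.5],
  [0,35,1.5],
  [0,35,1.5],
], claw=[30,30,30,30,30,30], turn=[0,0,0,0,0,0])

```text
t: 15.45
position: [0.5012, 0.2571, 0.0336]
orientation: [-0.706, 0.033, -0.033, 0.706]
wrist_force: [-0.7, -1.0, -2.5]
finger_gap: 0.408
```

Run:
```python
from h import *
st(); 
p,d=arm.snapshot("scene"); im=cv2.convertScaleAbs(p[:,:,::-1].copy(),alpha=2); crop(im,430,195,80,80,7,"pics/t4s.png")
```

```text
t 15.45 [0.5012 0.2571 0.0336] yaw -5.39 F [-0.68 -0.95 -2.53] M [-0.   -0.02 -0.02] gap 0.408 q [-0.8   0.4   0.3   1.84 -0.14  0.92 -0.54]
```

View pics/t4s.png

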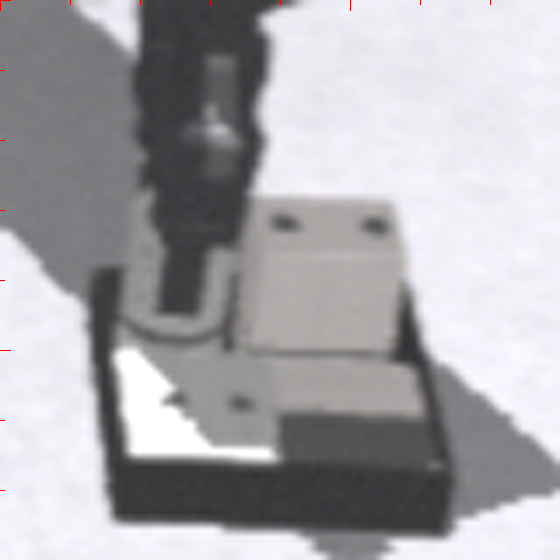

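Emit:
carry_out([
  [0,0,-2],
  [0,2,-2],
  [0,4,-2],
  [0,4,-2],
], claw=[30,30,30,30], turn=[0,0,0,0])

```text
t: 16.0
position: [0.5008, 0.255, 0.0295]
orientation: [-0.706, 0.033, -0.033, 0.706]
wrist_force: [-1.2, -1.6, 1.5]
finger_gap: 0.41
```

Run:
```python
from h import *
st()
```

```text
t 16.0 [0.5008 0.255  0.0295] yaw -5.39 F [-1.25 -1.62  1.45] M [-0.17  0.32 -0.01] gap 0.41 q [-0.8   0.4   0.3   1.85 -0.15  0.91 -0.53]
```

Emit:
carry_out([
  [0,0,0],
  [0,0,0],
  [0,0,0],
  [0,0,0],
  [0,-40,0],
  [0,-90,0],
  [0,-140,0],
  [0,-170,0],
  [0,-170,0],
], claw=[50,85,85,85,85,85,85,85,85], turn=[0,0,0,0,0,0,0,0,0])

```text
t: 17.12
position: [0.5019, 0.2556, 0.202]
orientation: [-0.705, 0.032, -0.035, 0.707]
wrist_force: [-0.3, 0.9, -0.6]
finger_gap: 0.996
```

Run:
```python
from h import *
st(); go((.55,0,.2),87.4)
p,d=arm.snapshot("scene"); im=cv2.convertScaleAbs(p[:,:,::-1].copy(),alpha=2); crop(im,430,195,80,80,7,"pics/t5s.png")
```

```text
t 17.125 [0.5019 0.2556 0.202 ] yaw -5.39 F [-0.3   0.94 -0.6 ] M [0.03 0.01 0.04] gap 0.996 q [-0.84  0.21  0.33  1.69 -0.07  1.25 -0.59]
t 17.12 at [0.5019 0.2556 0.202 ] yaw -5.39 -> offset [  71.9    1.4 -250. ] turn 1.522 gap 0.996
```

View pics/t5s.png

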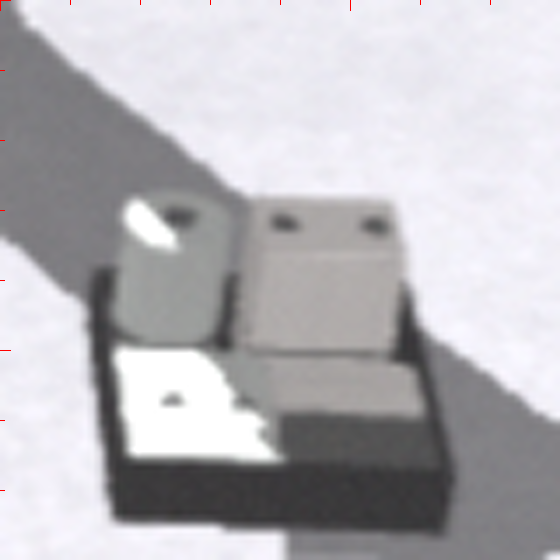

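The cell (crop ~(170,270)) and the block (crop ~(320,270)) stand upright side by side in the bay, with a gap between them. Next I move over the rail with the jaws turned across it.

Run:
```python
from h import *
go((.5836,-.1188,.18),87.4)
```

```text
t 17.18 at [0.501  0.2552 0.2001] yaw -5.39 -> offset [ 117.3   19.7 -364.7] turn 1.522 gap 1.001
```

Emit:
carry_out([
  [14,0,-44],
  [29,0,-90],
  [43,0,-135],
  [58,0,-180],
  [72,0,-225],
  [87,0,-270],
  [101,0,-315],
  [117,10,-365],
  [117,15,-365],
  [117,20,-365],
], claw=[85,70,50,40,40,40,40,40,40,40], turn=[0.16,0.33,0.5,0.67,0.84,1.01,1.18,1.35,1.522,1.522])

```text
t: 18.42
position: [0.5822, -0.1196, 0.1776]
orientation: [-0.489, 0.512, -0.511, 0.488]
wrist_force: [0.8, 0.5, -0.5]
finger_gap: 0.464
```

Run:
```python
from h import *
st(); go((.58,-.1188,.09),87.4)
```

```text
t 18.425 [ 0.5822 -0.1196  0.1776] yaw -92.58 F [ 0.79  0.54 -0.49] M [ 0.04 -0.02 -0.  ] gap 0.464 q [-0.47  0.36  0.74  1.65 -0.25  1.23 -1.29]
t 18.43 at [ 0.5822 -0.1196  0.1776] yaw -92.58 -> offset [-0.8 87.6 -2.1] turn 0.0 gap 0.464
```

Emit:
carry_out([
  [-1,40,0],
  [-1,80,0],
  [-1,120,0],
  [-1,140,0],
  [-1,140,0],
  [-1,140,0],
], claw=[40,40,40,40,40,40], turn=[0,0,0,0,0,0])

```text
t: 19.18
position: [0.5839, -0.1184, 0.0407]
orientation: [0.488, -0.51, 0.511, -0.489]
wrist_force: [0.5, -1.8, 0.1]
finger_gap: 0.469
```

Run:
```python
from h import *
st(); go((.58,-.1188,.011),87.4)
p,d=arm.snapshot("scene"); im=cv2.convertScaleAbs(p[:,:,::-1].copy(),alpha=1.5); crop(im,220,150,150,150,4,"pics/r1s.png")
```

```text
t 19.175 [ 0.5839 -0.1184  0.0407] yaw -92.53 F [ 0.49 -1.8   0.14] M [-0.02 -0.01 -0.02] gap 0.469 q [-0.4   0.52  0.66  1.77 -0.38  0.98 -1.2 ]
t 19.18 at [ 0.5839 -0.1184  0.0407] yaw -92.53 -> offset [ 0.5 29.7 -3.9] turn 0.001 gap 0.469
```

View pics/r1s.png

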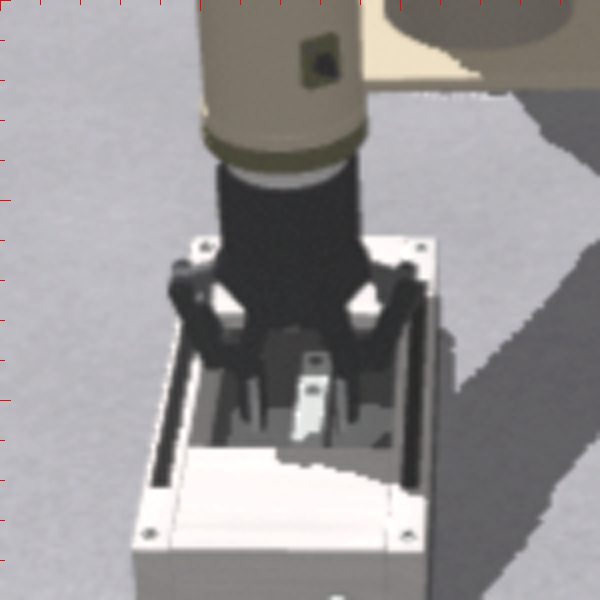

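The scene crop shows the open fingers straddling the rail, tips at about (255,425) and (345,420). The outer linkages are wide, so I narrow the jaws before going lower.

Emit:
carry_out([
  [0,0,-2],
  [0,5,-4],
  [0,10,-4],
  [0,15,-4],
  [0,20,-4],
  [0,25,-4],
  [0,28,-4],
  [0,28,-4],
], claw=[28,28,28,28,28,28,28,28], turn=[0,0,0,0,0,0,0,0])

```text
t: 20.23
position: [0.5789, -0.1182, 0.011]
orientation: [-0.489, 0.511, -0.511, 0.488]
wrist_force: [-0.0, 0.3, 0.2]
finger_gap: 0.329
```

Run:
```python
from h import *
st(); go((.58,-.1188,.01),87.4)
p,d=arm.snapshot("scene"); im=cv2.convertScaleAbs(p[:,:,::-1].copy(),alpha=1.5); crop(im,220,150,150,150,4,"pics/r2s.png")
```

```text
t 20.225 [ 0.5789 -0.1182  0.011 ] yaw -92.59 F [-0.04  0.29  0.24] M [-0.02 -0.01  0.01] gap 0.329 q [-0.38  0.55  0.64  1.79 -0.4   0.93 -1.19]
t 20.23 at [ 0.5789 -0.1182  0.011 ] yaw -92.59 -> offset [0.5 1.  1.2] turn 0.0 gap 0.329
```

View pics/r2s.png

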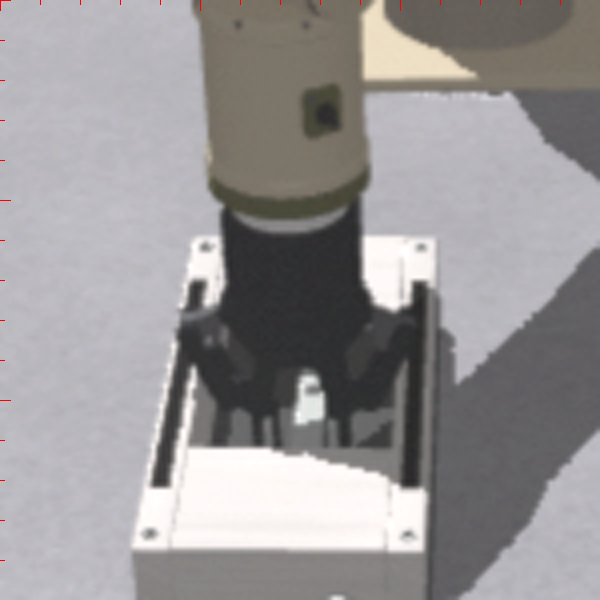

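Emit:
carry_out([
  [0,0,0],
  [0,0,0],
  [0,0,0],
  [0,0,0],
  [0,0,0],
], claw=[10,5,5,5,5], turn=[0,0,0,0,0], squeeze=30)

```text
t: 20.9
position: [0.5792, -0.1182, 0.0116]
orientation: [0.488, -0.511, 0.511, -0.489]
wrist_force: [-0.0, 1.3, 4.7]
finger_gap: 0.178
```

Emit:
carry_out([
  [0,0,5],
  [0,0,10],
  [0,0,15],
  [0,0,20],
  [0,0,25],
  [0,0,30],
  [0,0,33],
  [0,0,33],
], claw=[5,5,5,5,5,5,5,5], turn=[0,0,0,0,0,0,0,0])

```text
t: 21.9
position: [0.611, -0.1204, 0.0115]
orientation: [-0.489, 0.512, -0.511, 0.488]
wrist_force: [-7.1, -0.3, 9.8]
finger_gap: 0.174
```

Run:
```python
from h import *
st()
p,d=arm.snapshot("scene"); im=cv2.convertScaleAbs(p[:,:,::-1].copy(),alpha=1.5); crop(im,220,150,150,150,4,"pics/r3s.png")
```

```text
t 21.9 [ 0.611  -0.1204  0.0115] yaw -92.64 F [-7.12 -0.29  9.77] M [-0.    1.34  0.01] gap 0.174 q [-0.36  0.61  0.63  1.7  -0.42  0.97 -1.19]
```

View pics/r3s.png

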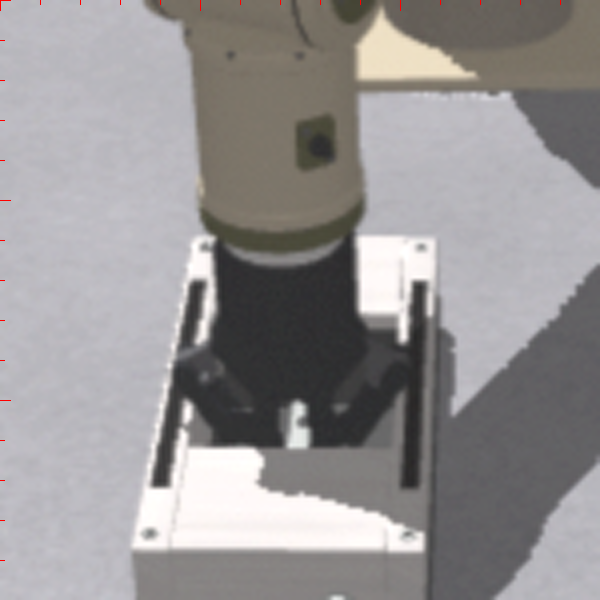

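Emit:
carry_out([
  [0,0,0],
  [0,0,0],
  [0,0,0],
  [0,-20,0],
  [0,-60,0],
  [0,-110,0],
  [0,-160,0],
  [-40,-200,0],
  [-80,-200,0],
], claw=[28,28,28,28,28,28,28,28,28], turn=[0,0,0,0,0,0,0,0,0])

```text
t: 23.08
position: [0.6172, -0.0399, 0.2165]
orientation: [0.486, -0.51, 0.513, -0.49]
wrist_force: [0.6, -0.6, -1.3]
finger_gap: 0.329
```

Emit:
carry_out([
  [-50,0,0],
  [-70,0,0],
  [-70,0,0],
], claw=[28,28,28], turn=[0,0,0])

```text
t: 23.45
position: [0.6188, 0.0314, 0.212]
orientation: [0.489, -0.511, 0.511, -0.489]
wrist_force: [0.2, -0.5, -0.4]
finger_gap: 0.331
```

Run:
```python
from h import *
st()
p,d=arm.snapshot("scene"); im=cv2.convertScaleAbs(p[:,:,::-1].copy(),alpha=1.5); crop(im,220,150,150,150,4,"pics/r4s.png")
p,d=arm.snapshot("top"); im=cv2.convertScaleAbs(p[:,:,::-1].copy(),alpha=1.5); crop(im,310,185,100,150,4,"pics/r4t.png"); cv2.imwrite("pics/r4full.png",p[:,:,::-1]);crop(cv2.convertScaleAbs(p[:,:,::-1].copy(),alpha=2.5),130,220,100,100,6,"pics/r4tray.png")
```

```text
t 23.45 [0.6188 0.0314 0.212 ] yaw -92.45 F [ 0.16 -0.53 -0.4 ] M [-0.04  0.01 -0.  ] gap 0.331 q [-0.66  0.38  0.69  1.54 -0.25  1.31 -1.55]
```

View pics/r4t.png

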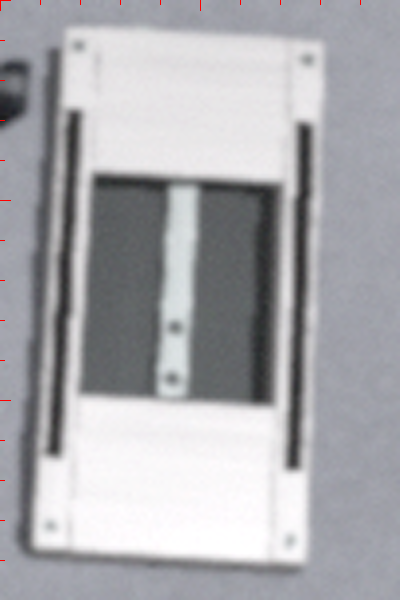

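View pics/r4s.png

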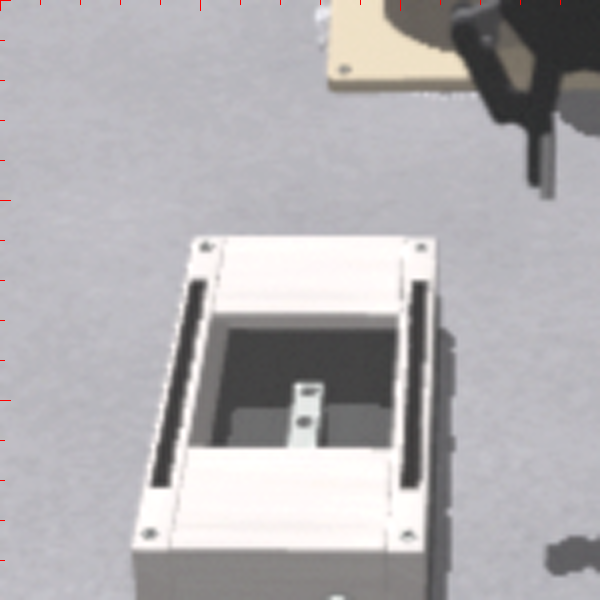

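View pics/r4tray.png

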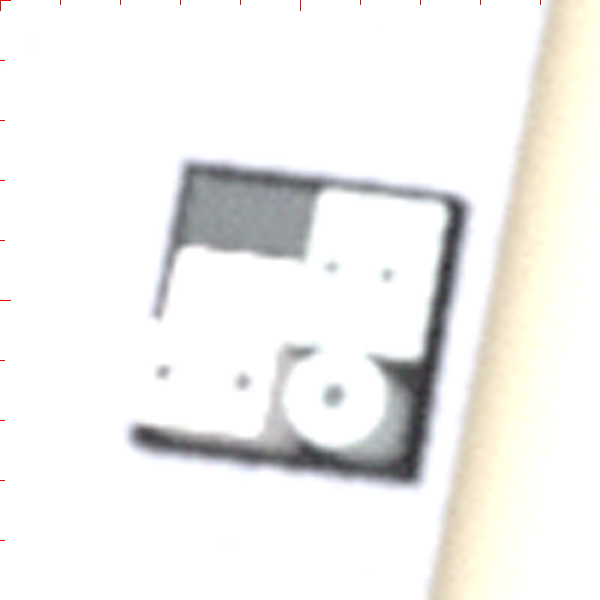

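Run:
```python
from h import *
a=np.radians(-5.4); ax=np.array([np.cos(a),np.sin(a)]); ay=np.array([-np.sin(a),np.cos(a)])
def s(n,uv,o,k,z,c):
    w=atz(n,[np.array(uv)/k+np.array(o)-.42],z)[0][:2]-c; print(n,uv,z,(w@ax*1000).round(1),(w@ay*1000).round(1))
c=np.array([.5045,.2834])
for uv in ((163,372),(242,381),(334,396)): s("top",uv,(130,220),6,.061,c)
for n,uvs in (("top",((175,327),(171,379),(172,398),(181,185))),("scene",((308,382),(308,392),(303,421)))):
    for uv in uvs: print(n,uv,atz(n,[np.array(uv)/4+np.array((310,185) if n=="top" else (220,150))-.375],.026)[0].round(4))
```

```text
top (163, 372) 0.061 -0.1 37.6
top (242, 381) 0.061 0.1 7.7
top (334, 396) 0.061 -1.4 -27.4
top (175, 327) [ 0.5601 -0.1199  0.026 ]
top (171, 379) [ 0.5296 -0.118   0.026 ]
top (172, 398) [ 0.5186 -0.1187  0.026 ]
top (181, 185) [ 0.6449 -0.1224  0.026 ]
scene (308, 382) [ 0.5228 -0.1169  0.026 ]
scene (308, 392) [ 0.5329 -0.1166  0.026 ]
scene (303, 421) [ 0.5615 -0.1186  0.026 ]
```

Run:
```python
from h import *
go((.541,-.1186,.15),86.8)
```

```text
t 23.55 at [0.6187 0.0282 0.2119] yaw -92.7 -> offset [150.2  62.  -70.7] turn 0.009 gap 0.327
```

Emit:
carry_out([
  [40,0,-20],
  [80,0,-40],
  [120,20,-60],
  [150,45,-71],
  [150,62,-71],
  [150,62,-71],
], claw=[28,28,28,28,28,28], turn=[0.01,0.01,0.01,0.01,0.01,0.01])

```text
t: 24.3
position: [0.5403, -0.117, 0.1485]
orientation: [-0.486, 0.514, -0.514, 0.485]
wrist_force: [0.5, 0.4, -1.1]
finger_gap: 0.327
```

Emit:
carry_out([
  [0,40,0],
  [0,70,0],
  [0,70,0],
], claw=[28,28,28], turn=[0,0,0])

```text
t: 24.68
position: [0.5404, -0.1158, 0.0783]
orientation: [-0.487, 0.514, -0.513, 0.485]
wrist_force: [0.1, 0.7, 0.5]
finger_gap: 0.333
```

Run:
```python
from h import *
st(); go((.541,-.1186,.011),86.8)
```

```text
t 24.675 [ 0.5404 -0.1158  0.0783] yaw -93.11 F [0.1 0.7 0.5] M [ 0.03 -0.04  0.04] gap 0.333 q [-0.48  0.38  0.72  1.86 -0.29  1.02 -1.26]
t 24.68 at [ 0.5404 -0.1158  0.0783] yaw -93.11 -> offset [ 2.8 67.3  0.9] turn 0.002 gap 0.333
```

Emit:
carry_out([
  [3,15,0],
  [3,30,0],
  [3,45,0],
  [3,58,0],
  [3,66,0],
  [3,66,0],
], claw=[28,28,28,28,28,28], turn=[0,0,0,0,0,0])

```text
t: 25.42
position: [0.5405, -0.1195, 0.0127]
orientation: [-0.486, 0.514, -0.513, 0.486]
wrist_force: [0.3, 1.1, 0.4]
finger_gap: 0.328
```

Run:
```python
from h import *
st()
p,d=arm.snapshot("scene"); im=cv2.convertScaleAbs(p[:,:,::-1].copy(),alpha=1.5); crop(im,220,150,150,150,4,"pics/r5s.png")
```

```text
t 25.425 [ 0.5405 -0.1195  0.0127] yaw -93.17 F [0.35 1.07 0.36] M [ 0.03 -0.03  0.02] gap 0.328 q [-0.42  0.48  0.67  1.89 -0.38  0.9  -1.19]
```

View pics/r5s.png

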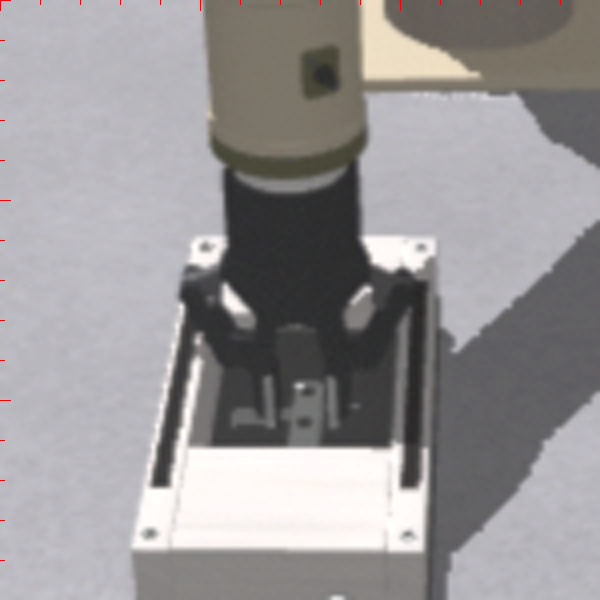

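Emit:
carry_out([
  [0,3,0],
  [0,3,0],
  [0,3,0],
  [0,3,0],
  [0,3,0],
  [0,3,0],
], claw=[28,10,5,5,5,5], turn=[0,0,0,0,0,0], squeeze=25)

```text
t: 26.22
position: [0.541, -0.1193, 0.0104]
orientation: [0.486, -0.514, 0.514, -0.486]
wrist_force: [0.2, 1.9, 2.7]
finger_gap: 0.182
```

Emit:
carry_out([
  [0,-5,0],
  [0,-10,0],
  [0,-15,0],
  [0,-20,0],
  [0,-20,0],
  [0,-20,0],
], claw=[5,5,5,5,5,5], turn=[0,0,0,0,0,0])

```text
t: 26.98
position: [0.5407, -0.1194, 0.0302]
orientation: [-0.486, 0.514, -0.514, 0.486]
wrist_force: [-0.5, -0.3, -3.2]
finger_gap: 0.182
```

Run:
```python
from h import *
st()
p,d=arm.snapshot("scene"); im=cv2.convertScaleAbs(p[:,:,::-1].copy(),alpha=1.8); crop(im,220,150,150,150,4,"pics/r6s.png")
```

```text
t 26.975 [ 0.5407 -0.1194  0.0302] yaw -93.16 F [-0.45 -0.33 -3.25] M [0.02 0.24 0.03] gap 0.182 q [-0.43  0.46  0.69  1.89 -0.36  0.93 -1.2 ]
```

View pics/r6s.png

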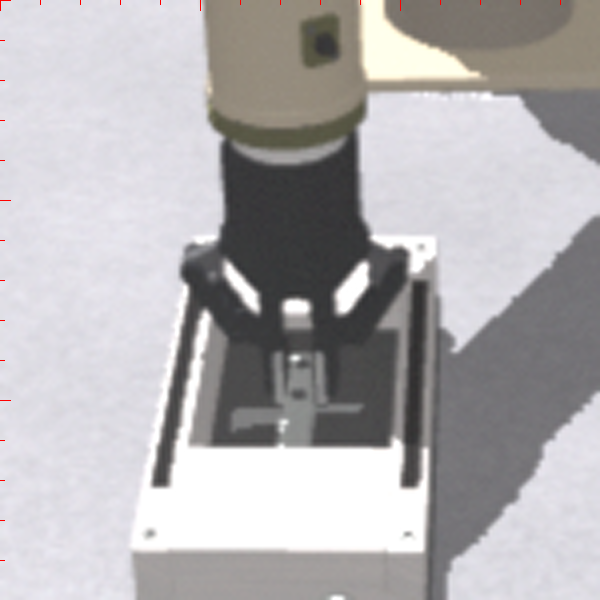

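Emit:
carry_out([
  [0,0,0],
  [0,-8,0],
  [0,-16,0],
  [0,-24,0],
  [0,-32,0],
  [0,-40,0],
  [0,-40,0],
  [0,-40,0],
], claw=[5,5,5,5,5,5,5,5], turn=[0,0,0,0,0,0,0,0], squeeze=20)

```text
t: 28.02
position: [0.5407, -0.1194, 0.0701]
orientation: [-0.486, 0.514, -0.514, 0.486]
wrist_force: [0.2, -0.1, -2.8]
finger_gap: 0.177
```

Run:
```python
from h import *
st()
p,d=arm.snapshot("scene"); im=cv2.convertScaleAbs(p[:,:,::-1].copy(),alpha=1.8); crop(im,220,150,150,150,4,"pics/r7s.png")
```

```text
t 28.025 [ 0.5407 -0.1194  0.0701] yaw -93.16 F [ 0.16 -0.08 -2.84] M [0.02 0.19 0.07] gap 0.177 q [-0.47  0.39  0.72  1.86 -0.31  1.   -1.24]
```

View pics/r7s.png

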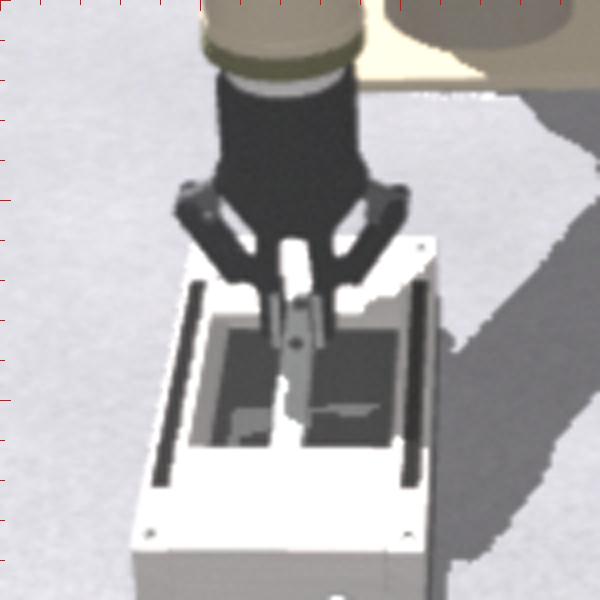

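The rail is tilting in the grip. Its near end is up at about (300,300) in the crop and it dips under the far deck at (287,445). I continue.

Emit:
carry_out([
  [0,-8,0],
  [0,-16,0],
  [0,-24,0],
  [0,-30,0],
  [0,-30,0],
  [0,-30,0],
], claw=[5,5,5,5,5,5], turn=[0,0,0,0,0,0])

```text
t: 28.82
position: [0.5408, -0.1194, 0.1002]
orientation: [-0.486, 0.514, -0.514, 0.486]
wrist_force: [-0.4, -0.3, -2.5]
finger_gap: 0.18
```

Run:
```python
from h import *
st()
p,d=arm.snapshot("scene"); im=cv2.convertScaleAbs(p[:,:,::-1].copy(),alpha=1.8); crop(im,220,150,150,150,4,"pics/r8s.png")
C=cloud("scene",d)
m=(C[...,0]>.54)&(C[...,0]<.66)&(abs(C[...,1]+.12)<.012)&(C[...,2]>.03)&(C[...,2]<.14)
for x in np.arange(.55,.65,.01):
    k=m&(abs(C[...,0]-x)<.005); print(round(x,3),k.sum(),np.median(C[k][:,2]).round(4) if k.any() else None)
```

```text
t 28.825 [ 0.5408 -0.1194  0.1002] yaw -93.16 F [-0.37 -0.29 -2.54] M [-0.01  0.17 -0.07] gap 0.18 q [-0.49  0.35  0.74  1.84 -0.27  1.06 -1.27]
0.55 71 0.1132
0.56 60 0.1057
0.57 41 0.0985
0.58 33 0.0931
0.59 35 0.0876
0.6 42 0.0824
0.61 34 0.0778
0.62 37 0.072
0.63 37 0.067
0.64 11 0.0666
```

View pics/r8s.png

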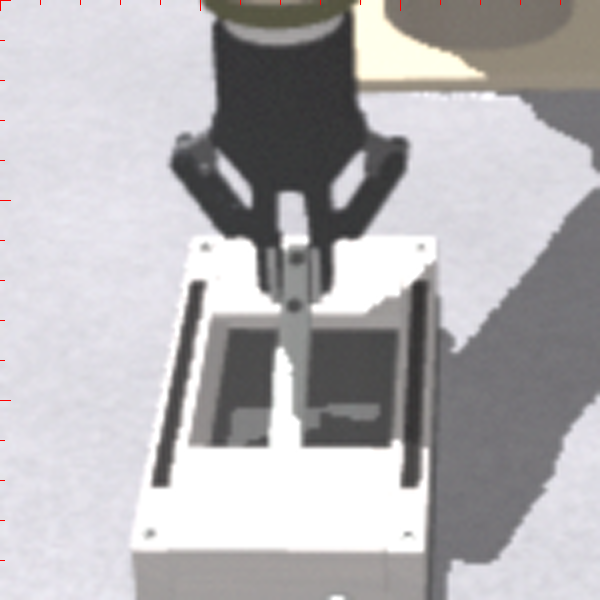

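Emit:
carry_out([
  [0,-5,-9],
  [0,-10,-18],
  [0,-15,-27],
  [0,-20,-36],
  [0,-25,-45],
  [0,-30,-54],
  [0,-36,-63],
  [0,-43,-75],
  [0,-43,-75],
  [0,-43,-75],
], claw=[5,5,5,5,5,5,5,5,5,5], turn=[0,0,0,0,0,0,0,0,0,0])

```text
t: 30.12
position: [0.4663, -0.1152, 0.1433]
orientation: [0.486, -0.513, 0.514, -0.486]
wrist_force: [0.6, 0.0, -3.4]
finger_gap: 0.177
```

Run:
```python
from h import *
st()
p,d=arm.snapshot("scene"); im=cv2.convertScaleAbs(p[:,:,::-1].copy(),alpha=1.5); crop(im,220,130,150,150,4,"pics/r9s.png")
```

```text
t 30.125 [ 0.4663 -0.1152  0.1433] yaw -93.15 F [ 0.63  0.04 -3.35] M [0.02 0.17 0.03] gap 0.177 q [-0.6   0.08  0.79  1.98 -0.07  1.1  -1.41]
```

View pics/r9s.png

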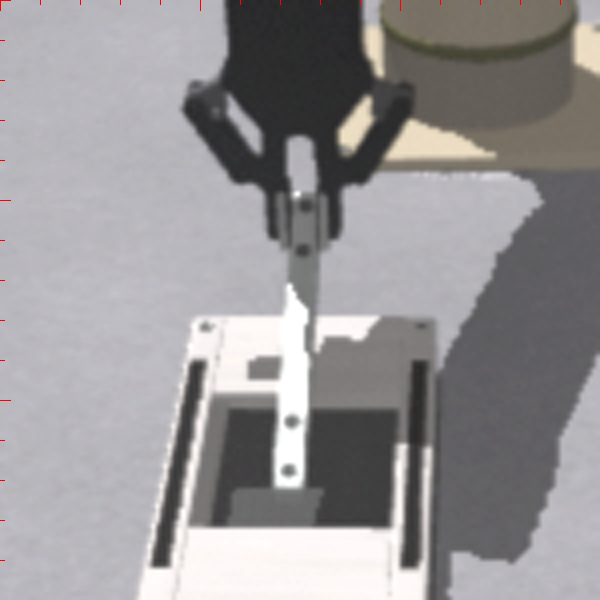

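The rail is free. Its far end at (288,485) in the crop sits inside the window, and the arm carries the full weight (3.4 N). I squeeze harder and lift straight up.

Emit:
carry_out([
  [0,0,0],
  [0,-10,0],
  [0,-25,0],
  [0,-45,0],
  [0,-65,0],
  [0,-85,0],
  [0,-105,0],
  [0,-120,0],
  [0,-130,0],
  [0,-130,0],
], claw=[5,5,5,5,5,5,5,5,5,5], turn=[0,0,0,0,0,0,0,0,0,0], squeeze=60)

```text
t: 31.42
position: [0.4662, -0.1154, 0.2738]
orientation: [0.486, -0.513, 0.514, -0.486]
wrist_force: [-0.1, 0.4, -2.8]
finger_gap: 0.166
```

Emit:
carry_out([
  [0,0,0],
  [0,0,0],
  [0,0,0],
  [0,0,0],
], claw=[5,5,5,5], turn=[0,0,0,0])

```text
t: 31.92
position: [0.4659, -0.1153, 0.2731]
orientation: [-0.486, 0.514, -0.514, 0.486]
wrist_force: [0.2, 0.1, -2.9]
finger_gap: 0.166
```

Run:
```python
from h import *
st()
p,d=arm.snapshot("scene"); cv2.imwrite("pics/f_s.png",p[:,:,::-1])
C=cloud("scene",d)
m=(C[...,0]>.5)&(C[...,0]<.68)&(abs(C[...,1]+.12)<.03)&(C[...,2]>.085)&(C[...,2]<.32)
for x in np.arange(.50,.66,.015):
    k=m&(abs(C[...,0]-x)<.0075); print(round(x,3),k.sum(),np.median(C[k][:,2]).round(4) if k.any() else None)
print(C[m].min(0))
p,d=arm.snapshot("top"); cv2.imwrite("pics/f_t.png",p[:,:,::-1])
st()
```

```text
t 31.925 [ 0.4659 -0.1153  0.2731] yaw -93.16 F [ 0.18  0.06 -2.89] M [0.06 0.14 0.01] gap 0.166 q [-0.64 -0.06  0.76  1.8   0.04  1.39 -1.51]
0.5 27 0.2664
0.515 59 0.2601
0.53 51 0.2523
0.545 60 0.2437
0.56 52 0.2375
0.575 68 0.2278
0.59 56 0.2211
0.605 82 0.2103
0.62 32 0.2069
0.635 0 None
0.65 0 None
[ 0.50069114 -0.13095196  0.1915414 ]
t 32.025 [ 0.4659 -0.1153  0.2732] yaw -93.16 F [-0.12 -0.16 -3.07] M [ 0.03  0.16 -0.01] gap 0.17 q [-0.64 -0.06  0.76  1.8   0.04  1.39 -1.51]
```

View pics/f_s.png

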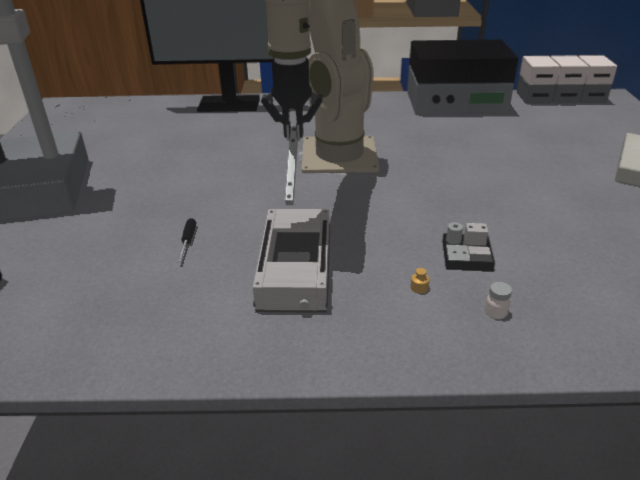

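View pics/f_t.png

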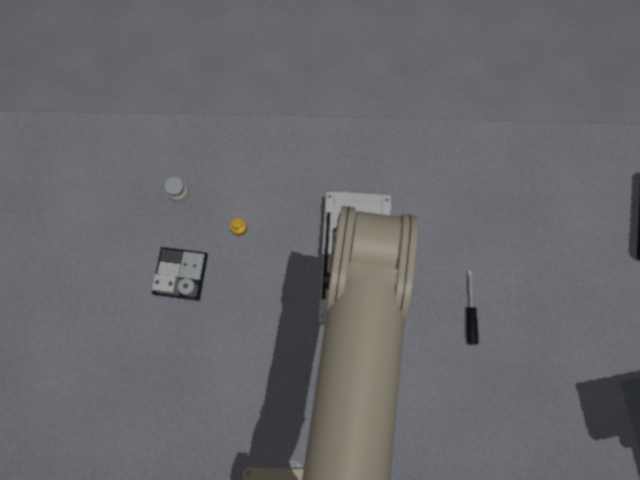

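The rail hangs in the jaws from (292,125) to (290,198) in the scene view. Its low end is at about z = 0.19 m, and it is steady. Block and cell stand in the tray near (467,235), and the jar, weight and screwdriver haven't moved. I'm handing the job in.

Run:
```python
from h import *
print(arm.sign_off())
```

```text
the job is handed in; nothing more can be done
None
```

The block and load cell are in the tray's free bay, and the rail is out through the window, held still in the jaws above the deck. I handed the job in at about 32 s of the 72 s allowed; the hand-in reports no verdict.

- **Block and cell:** both stand upright and released in the bay. The top camera puts the block centre at about (0, 22.6) mm and the cell at (-1.4, -27.4) mm in the tray frame. The limits are 8 mm in x and 36 mm in y.
- **Rail:** I slid it about 32 mm lengthways (+x), gripped it near its free end, let it pivot in a light grip and drew it out. It is now held at 60 N, tilted about 28° and steady. Its lowest visible point is at about z = 0.19 m, against a deck top at 0.068 m. The wrist reads about 3 N, the rail's own weight, so I see no sign of it touching anything.
- **Bystanders:** the jar, screwdriver and brass weight look unmoved in both final pictures.

**What disagreed:** the two cameras differed by about 3–5 mm on where the tray lies in y. I used the top camera, which matched the arm to about 1 mm when I checked the held block. My small correction while lowering the cell first went 1.5 mm the wrong way; I fixed it before the cell touched down.

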